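# Put the mixed-up kit back on its own plates

### The job

The four things on the wooden kit plates have been mixed up: put each on the plate cut in its own shape - the pipe stub on the round plate, the nut on the six-sided one, the tape measure on the broad rectangular one and the square tube on the long narrow one - the same way up as now, in the middle of the outline marked there, the tape and the tube lined up with theirs. Set things aside on a free bit of bench where you must. Leave the glass tumbler and the white reel where they stand.

Things in the scene. Friction and masses are not known exactly. Their poses are not given: they have to be found in the camera images.
- pipe_stub: Grey steel pipe offcut standing on end: 42 mm outside diameter, 85 mm high, bore 36 mm. Origin at the centre of its foot, z up along the pipe. Starts standing on a plate that is not its own.
- hex_nut: Rusty steel hexagon nut lying flat: 30 mm across the flats, 34 mm across the corners, 14 mm high. Origin at the centre of its underside, z up. Starts on a plate that is not its own.
- pocket_tape: Yellow and black pocket tape measure standing on its narrow base: 34 mm thick between its flat flanks, 74 mm long, 68 mm high. Origin at the centre of its underside, z up. Its length is level and points along (0.309, 0.951, 0) in its own frame, 18 degrees clockwise (seen from above) of its y axis. Starts on a plate that is not its own.
- square_tube: Rusty square steel tube offcut lying down: 40 x 40 mm section, 110 mm long. Origin at the centre of its underside, z up. Its long axis is level and points along (0.5, 0.866, 0) in its own frame, that is 30 degrees clockwise (seen from above) of its y axis. Starts on a plate that is not its own.
- round_plate: Plate for the pipe stub: round wooden disc of 124 mm diameter with a dark ring, 48 mm outside and 33 mm inside, marked in its middle. Fixed, 10 mm thick; origin at the centre of its underside, z up.
- hex_plate: Plate for the hexagon nut: six-sided wooden plate, 124 mm across the flats, with a dark hexagon marked in its middle. Fixed, 10 mm thick; origin at the centre of its underside, z up.
- broad_plate: Plate for the tape measure: broad wooden plate, 105 x 125 mm, with a rectangle of 36 x 76 mm outlined in its middle along its length. The length points along (0.309, 0.951, 0) in the plate's own frame, as with the tape: with the tape on its outline the two frames agree or differ by a half turn. Fixed, 10 mm thick; origin at the centre of its underside, z up.
- long_plate: Plate for the square tube: long narrow wooden plate, 74 x 160 mm, with a rectangle of 40 x 110 mm outlined in its middle along its length. The length points along (0.5, 0.866, 0) in the plate's own frame, as with the tube: with the tube on its outline the two frames agree or differ by a half turn. Fixed, 10 mm thick; origin at the centre of its underside, z up.
- glass_tumbler: Bystander: clear glass tumbler standing on the bench behind the plates, 80 mm across the rim, 91 mm high. Origin at the centre of its foot.
- white_reel: Bystander: small white line reel standing on the bench in front of the plates, 46 mm diameter, 33 mm high. Origin at the centre of its foot.
There are look-alikes about, which are no part of the job. What is shaped like the square_tube but purple is not meant. What is shaped like the long_plate but green is not meant.

How it is judged (in metres and radians):
At the end, for the whole second after the job is handed in: Each thing at rest on its own plate, upright as at the start (0.1 rad), its origin within 12 mm (level) of the plate's centre and its underside within 4 mm of the plate's top; tape measure and square tube lined up with their outlines to 0.2 rad, either way round (horizontal distance between pipe_stub and round_plate below 0.012 m and z of pipe_stub in the frame of round_plate between 0.006 and 0.014 m and angle between each of pipe_stub, hex_nut, pocket_tape, square_tube's own z axis and vertical below 0.1 rad and linear speed of each of pipe_stub, hex_nut, pocket_tape, square_tube below 0.02 m/s and horizontal distance between hex_nut and hex_plate below 0.012 m and z of hex_nut in the frame of hex_plate between 0.006 and 0.014 m and horizontal distance between pocket_tape and broad_plate below 0.012 m and z of pocket_tape in the frame of broad_plate between 0.006 and 0.014 m and angle between the y axis of pocket_tape and the y axis of broad_plate, either way round below 0.2 rad and horizontal distance between square_tube and long_plate below 0.012 m and z of square_tube in the frame of long_plate between 0.006 and 0.014 m and angle between the y axis of square_tube and the y axis of long_plate, either way round below 0.2 rad); the robot touches nothing.
It fails at once if the glass tumbler was shifted by more than 20 mm (distance of glass_tumbler from where it was at the start of the episode above 0.02 m).
It fails at once if the white reel was shifted by more than 20 mm (distance of white_reel from where it was at the start of the episode above 0.02 m).
It also fails if it takes over 144 s, if anything falls off the work surface, if the arm or the gripper's body presses on something with over 40 N, if the wrist force passes 120 N, or if a joint passes its speed limit or range.

### The arm

A 6-joint arm with a two-finger parallel gripper is mounted at the origin on the work surface; the furniture and walls round the work are solid. World frame = base frame: x ahead of the robot, y to its left, z up, the work surface at z = 0. Lengths are in m, angles in degrees, forces in N, time in s.
With the tool pointing down it reaches from about 0.3 to 0.75 m from the base axis. Payload 8.5 kg.
Tool frame: the origin (TCP) lies at the very end of the fingers, on their centre line; the grasp point (between the pads) lies 19 mm behind it; z points along the fingers, y is the direction in which the jaws open and shut (so a half turn about z gives the same grasp; the last joint's range is limited). The gripper opens to 85 mm and grips with 20 to 120 N. Pads are 22 mm wide; open, the fingers measure 114 mm over their backs; the gripper's body (76 mm by 85 mm) begins 54 mm behind the grasp point. The pads swing forward as they close: fully open they stand 13 mm farther back than shut.
Start: joints at [53.268, 21.807, 74.336, -0, 83.858, -12.336], TCP at [0.227, 0.501, 0.206] pointing down, gripper open.
Joint ranges: [-178.18, 178.18], [-50.72, 133.34], [12.68, 142.11], [-81.47, 261.47], [9.98, 163.14], [-165.26, 165.26]. Speed limits (degrees/s): [136.94, 136.94, 180, 180, 180, 180].

### API

Orientations are given as a 3x3 rotation matrix whose columns are the frame's x, y, z axes.
In Python, from rig import env, vision, close_job, spotter gives the robot as it stands. The module is installed in compiled form; this text tells all that it offers.
- The arm moves only by the tool jog_arm, never from a script. Its argument "plan" is a list that holds one entry, the list of rows, each a list of 6 numbers: the shift along the tool's x, y, z in units of 40 mm (1.0 is 40 mm), then the turn, a rotation vector about the tool's x, y, z in units of 0.15 rad (1.0 is 0.15 rad). A call has 1 to 10 rows; each row shifts and turns the commanded pose from where the row before left it, along the tool's axes as they then stand; what a row does not reach is not made up. A row lasts 1/10 s, in which the tool goes at most 50 mm and 8.59 degrees, less where a joint would pass 70% of its speed; a pose out of reach is approached as far as the arm can. A call with a number of a shift or a turn outside -1 to 1 is refused whole. A call with a gripper value outside its range is refused whole. "grip" is the opening, from -1 (shut) to 1 (fully open), set as the call begins (left out, the last holds). The fingers move at their own pace and stop on an object; "squeeze" is the grip in N (left out, the last holds). Time passes only in rows, so rows that do not move let the fingers close. It gives the time, the measured TCP pose, the force and the opening at its end, in the units of the state.
- env.observe(): the state, without advancing time (a new reading comes with each control period).
- vision.get_image(name): name is "scene" or "side" or "wrist"; returns (picture, depth): 400x640x3 uint8, red, green, blue; 400x640 float32, m along the optical axis (not along the pixel's ray), 0 where there is no reading.
- vision.camera_info(name): a dict with "fx", "fy", "cx", "cy" (pixels), "rvec" (rotation vector, rad) and "tvec" (3), from world to camera coordinates, as OpenCV has them. Camera axes: x right, y down, z forward; pixel columns grow to the right and rows downward; lengths in m; the calibration is good to about 2 mm. A picture is of the moment at which its call begins: read the wrist's pose just before it. camera_info takes no time and is no camera call; for the wrist camera it gives the pose at the moment of the call.
- close_job(): hands the job in, once; it reports no verdict.
Trained networks look in the newest picture that a camera, given by its name, has taken for a name from the list of things; names that differ only in an ending like _2 or _b are one class to them, and where a whole thing is asked for, a point or a joint stands for the part that bears it (a point fixed in the world has none). Each returns a list of dicts, best first, with "score" (0 to 1); they miss things now and then, are a little off and sometimes report something else, mostly with a low value. They report only what shows in the picture. A call takes as long as a camera call. They do not tell look-alikes from the thing itself.
- spotter.trace(camera, query): "pixels" (400x640 bool, what is visible of it) and "rect" ([left, top, right, bottom] in pixels, round what is visible of it).
The state is a dict: "time_s": time; "q": joint angles; "qvel": joint speeds; "joint_efforts": joint torques, N m; "position": TCP position; "tool_rot": TCP orientation; "ft_force": force on the tool from outside, world axes, zero at the start; "wrist_torque": the same for the moment, N m; "grip_width": finger opening in m.
Only numpy, scipy, OpenCV 4.12 (cv2) and the standard library are available. Lean on these libraries where they do the work, as an engineer would, in place of code of your own. Each camera call takes 0.05 s, during which the arm holds its last target.

## Working session

There is one attempt and no reset: what is moved stays moved. The work goes in short steps, Python scripts to look and compute and a tool call to move; the robot and the scene stay as the last step left them, time stands still between calls to the robot, and variables do not carry over. Pictures are saved under pics/ and viewed, and the job is handed in when it is done.

Besides the shell and the picture viewer there is one more tool, called after "Request:" as name(argument=value, ...), one argument or row to a line, values as JSON. jog_arm: Moves the arm, as the interface text tells. Its arguments: {"type":"object","properties":{"plan":{"type":"array"},"grip":{"type":"number"},"squeeze":{"type":"number"}},"required":["plan"]}

```bash
ls; mkdir -p pics; cat > h.py <<'E'
import numpy as np, cv2
from rig import env, vision, close_job, spotter
def save(img,n): cv2.imwrite('pics/'+n+'.png',cv2.cvtColor(img,cv2.COLOR_RGB2BGR))
def cloud(cam,depth,info=None):
    i=info or vision.camera_info(cam)
    R=cv2.Rodrigues(np.array(i['rvec'],float))[0];t=np.array(i['tvec'],float).ravel()
    v,u=np.mgrid[0:400,0:640]
    P=np.stack([(u-i['cx'])/i['fx']*depth,(v-i['cy'])/i['fy']*depth,depth],-1)
    W=(P-t)@R
    W[depth==0]=np.nan
    return W
E
python3 - <<'E'
from h import *
np.set_printoptions(precision=3,suppress=True)
print(env.observe())
for c in ['scene','side','wrist']:
    im,d=vision.get_image(c); save(im,c+'0'); np.savez('pics/'+c+'0.npz',im=im,W=cloud(c,d))
    i=vision.camera_info(c); R=cv2.Rodrigues(np.array(i['rvec'],float))[0]; print(c,i['fx'],-R.T@np.array(i['tvec']).ravel(),R[2])
E
```

```text
pics
{'time_s': 0.0, 'q': array([ 53.268,  21.84 ,  74.386,  -0.004,  83.858, -12.336]), 'qvel': array([-0.067,  0.045,  0.01 ,  0.072, -0.017,  0.008]), 'joint_efforts': array([  0.   , -44.846, -23.128,  -0.   ,   0.005,  -0.   ]), 'position': array([0.227, 0.501, 0.206]), 'tool_rot': array([[-0.911,  0.413, -0.001],
       [ 0.413,  0.911, -0.001],
       [ 0.   , -0.001, -1.   ]]), 'ft_force': array([0.327, 0.052, 0.866]), 'wrist_torque': array([ 0.02 , -0.008, -0.027]), 'grip_width': 0.08523604856460437}
scene 479.8403036810011 [0.011 1.015 0.63 ] [ 0.422 -0.787 -0.45 ]
side 411.5365515242882 [ 0.169 -0.928  0.964] [ 0.283  0.688 -0.669]
wrist 324.966544793408 [0.161 0.532 0.372] [ 0.257 -0.117 -0.959]
```

View pics/scene0.png

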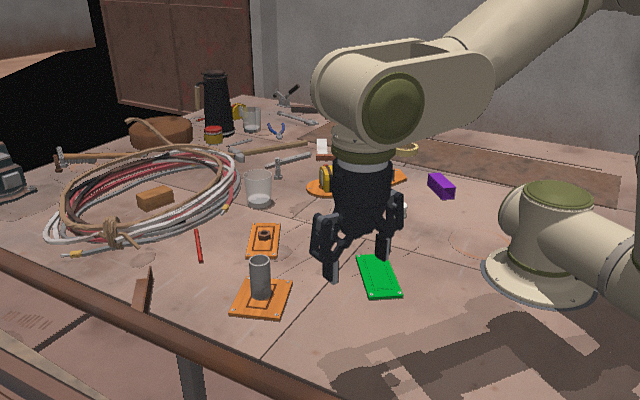

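View pics/side0.png

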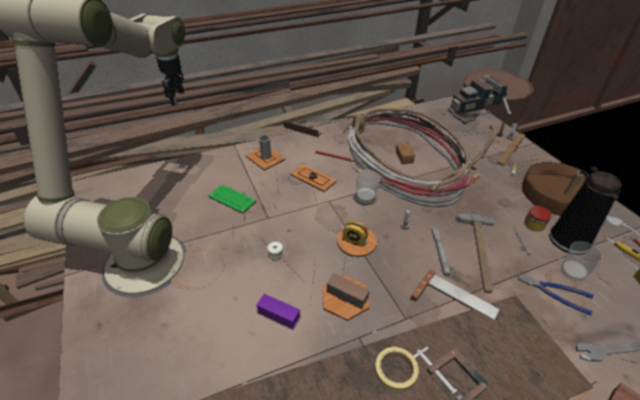

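View pics/wrist0.png

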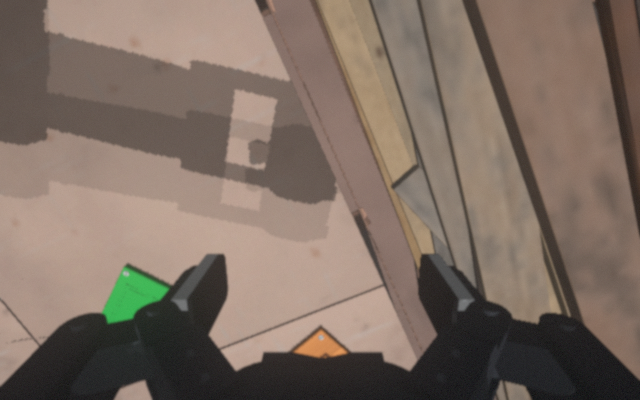

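```bash
cat > m.py <<'E'
from h import *
import sys
np.set_printoptions(precision=3,suppress=True)
def rect(P):
    (c,s,a)=cv2.minAreaRect((P[:,:2]*1000).astype(np.float32)); return np.array(c)/1000,np.array(s),a
cams=sys.argv[2].split(',')
for c in cams:
    im,d=vision.get_image(c); W=cloud(c,d); save(im,c+sys.argv[1]); np.savez('pics/%s%s.npz'%(c,sys.argv[1]),im=im,W=W)
    for q in sys.argv[3].split(','):
        try: r=spotter.trace(c,q)
        except Exception as e: print(c,q,e); continue
        for o in r[:3]:
            if o['score']<0.2: continue
            m=cv2.erode(o['pixels'].astype(np.uint8),np.ones((3,3)))>0
            P=W[m]; P=P[~np.isnan(P[:,0])]
            if len(P)<8: print(c,q,'few',o['rect']); continue
            zt=np.percentile(P[:,2],95)
            T=P[P[:,2]>zt-0.006]
            print(c,q,round(o['score'],2),np.array(o['rect']),'n',len(P),'ztop %.3f zmin %.3f'%(zt,P[:,2].min()),'med',np.median(P,0),'toprect',*rect(T),len(T))
print(env.observe()['time_s'])
E
python3 m.py 1 side,scene pipe_stub,hex_nut,pocket_tape,square_tube,round_plate,hex_plate,broad_plate,long_plate,glass_tumbler,white_reel
```

```text
side pipe_stub 0.68 [245.9 147.8 283.9 173.9] n 268 ztop 0.015 zmin 0.004 med [0.48  0.34  0.011] toprect [0.493 0.36 ] [ 95.71  120.196] 20.14345359802246 230
side pipe_stub 0.5 [259.  137.5 271.1 156.4] n 178 ztop 0.093 zmin 0.019 med [0.494 0.348 0.069] toprect [0.497 0.363] [44.594 30.982] 83.38270568847656 28
side hex_nut 0.57 [308.5 171.9 319.4 177. ] n 28 ztop 0.028 zmin 0.013 med [0.617 0.169 0.023] toprect [0.618 0.17 ] [20.021 24.048] 6.230641841888428 16
side pocket_tape 0.72 [338.5 216.7 366.1 244.8] n 426 ztop 0.078 zmin -0.003 med [ 0.612 -0.175  0.059] toprect [ 0.619 -0.17 ] [32.272 54.691] 41.703826904296875 120
side square_tube 0.91 [256.2 293.3 300.7 329.1] n 773 ztop 0.043 zmin -0.001 med [ 0.311 -0.333  0.04 ] toprect [ 0.312 -0.326] [ 40.6   110.364] 40.1495246887207 533
side square_tube 0.58 [324.8 271.3 373.6 309. ] n 726 ztop 0.053 zmin 0.008 med [ 0.502 -0.352  0.05 ] toprect [ 0.505 -0.347] [ 41.067 107.169] 37.19868087768555 463
side round_plate 0.96 [339.3 232.2 377.5 257. ] n 431 ztop 0.014 zmin 0.003 med [ 0.609 -0.199  0.011] toprect [ 0.617 -0.187] [ 
[... 2117 characters left out ...]
[ 36.563 113.832] 13.729060173034668 117
scene broad_plate 0.82 [230.2 274.4 294.9 320.4] n 1413 ztop 0.011 zmin 0.001 med [0.474 0.394 0.009] toprect [0.489 0.371] [101.164 124.3  ] 19.7158145904541 1376
scene long_plate 0.66 [242.2 221.5 280.7 260.1] n 802 ztop 0.011 zmin 0.000 med [0.607 0.194 0.009] toprect [0.615 0.18 ] [ 72.13  162.042] 28.81683921813965 795
scene long_plate 0.64 [359.7 250.8 407.  301.9] n 1283 ztop 0.011 zmin -0.000 med [0.302 0.198 0.009] toprect [0.31  0.184] [ 69.793 159.271] 34.014564514160156 1245
scene glass_tumbler 0.9 [243.3 169.2 269.2 208.6] n 871 ztop 0.086 zmin -0.001 med [0.734 0.032 0.06 ] toprect [0.747 0.011] [70.418 83.253] 33.98174285888672 134
1.25
```

```bash
cat > go.py <<'E'
from h import *
import sys
# go.py x y z phi : prints turn (units), then shift in tool units after the turn
a=[float(v) for v in sys.argv[1:]]
s=env.observe(); R=s['tool_rot']; p=s['position']
phi=np.degrees(np.arctan2(R[1,1],R[0,1]))
t=a[3] if len(a)>3 else phi
d=(t-phi+90)%180-90
if len(sys.argv)>5: d=(t-phi+180)%360-180
turn=-np.radians(d)
R2=R@cv2.Rodrigues(np.array([0,0,turn]))[0]
sh=R2.T@(np.array(a[:3])-p)/0.04
print('pos',p.round(4),'phi %.1f'%phi,'tilt',R[:,2].round(4),'w %.4f'%s['grip_width'],'t',s['time_s'],'F',s['ft_force'].round(1))
print('turn units %.3f'%(turn/0.15),'shift units',sh.round(3))
E
python3 go.py 0.60 0.18 0.21 29
```

```text
pos [0.2272 0.5009 0.2062] phi 65.6 tilt [-0.  0. -1.] w 0.0855 t 1.25 F [-0.7  0.2 -0.2]
turn units 4.259 shift units [-11.535   4.263  -0.095]
```

Request:
jog_arm(
  plan=[
    [[0,0,0,0,0,0.85],[0,0,0,0,0,0.85],[0,0,0,0,0,0.85],[0,0,0,0,0,0.85],[0,0,0,0,0,0.85],[-0.9,0.33,0,0,0,0],[-0.9,0.33,0,0,0,0],[-0.9,0.33,0,0,0,0],[-0.9,0.33,0,0,0,0],[-0.9,0.33,0,0,0,0]],
  ],
)

```text
time_s: 2.25
position: [0.3734, 0.3745, 0.2063]
tool_rot: [[-0.486, 0.874, 0.0], [0.874, 0.486, 0.0], [0.0, 0.0, -1.0]]
ft_force: [1.0, 0.1, -0.5]
grip_width: 0.0852
```

Request:
jog_arm(
  plan=[
    [[-0.9,0.33,0,0,0,0],[-0.9,0.33,0,0,0,0],[-0.9,0.33,0,0,0,0],[-0.9,0.33,0,0,0,0],[-0.9,0.33,0,0,0,0],[-0.9,0.33,0,0,0,0],[-0.9,0.33,0,0,0,0],[-0.6,0.3,0,0,0,0],[0,0,0,0,0,0],[0,0,0,0,0,0]],
  ],
)

```text
time_s: 3.25
position: [0.5976, 0.1851, 0.2058]
tool_rot: [[-0.485, 0.874, -0.001], [0.874, 0.485, 0.0], [0.001, -0.001, -1.0]]
ft_force: [0.1, 0.1, -1.0]
grip_width: 0.0856
```

```bash
python3 go.py 0.60 0.18 0.21 29; python3 m.py 2 wrist hex_nut,long_plate,broad_plate,pipe_stub
```

```text
pos [0.5976 0.1851 0.2058] phi 29.0 tilt [-8.e-04  2.e-04 -1.e+00] w 0.0856 t 3.25 F [ 0.1  0.1 -1. ]
turn units 0.005 shift units [-0.139 -0.009 -0.104]
wrist hex_nut 0.57 [322.  170.6 348.2 202.8] n 381 ztop 0.025 zmin 0.011 med [0.616 0.178 0.024] toprect [0.616 0.178] [27.54  31.303] 40.62940979003906 353
wrist long_plate 0.97 [ 27.8   0.5 135.3 125. ] n 8685 ztop 0.011 zmin 0.002 med [0.324 0.168 0.01 ] toprect [0.323 0.165] [ 73.595 120.529] 34.732357025146484 8573
wrist long_plate 0.58 [301.3 116.8 368.5 244.8] n 7334 ztop 0.011 zmin 0.007 med [0.614 0.19  0.01 ] toprect [0.618 0.179] [ 72.494 155.812] 29.504838943481445 7334
wrist broad_plate 0.88 [256.1   0.1 366.7  31.5] n 2502 ztop 0.011 zmin 0.005 med [0.518 0.323 0.009] toprect [0.508 0.324] [102.605  29.242] 20.18772315979004 2501
3.5
```

View pics/wrist2.png

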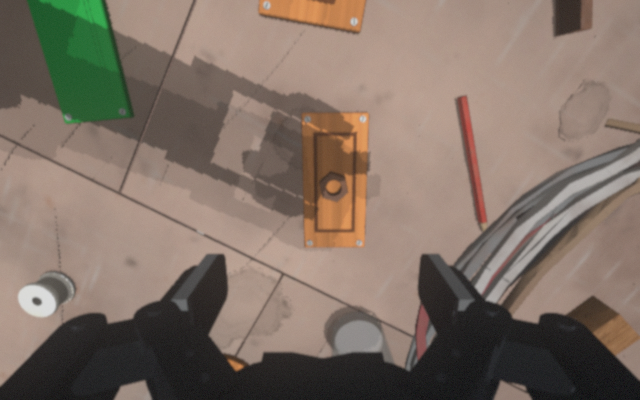

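```bash
cat > f.py <<'E'
from h import *
import sys
np.set_printoptions(precision=4,suppress=True)
# f.py file zlo zhi cx cy r : points in height band, near (cx,cy); rect fit in world
f,zl,zh,cx,cy,r=sys.argv[1],*map(float,sys.argv[2:7])
n=np.load('pics/%s.npz'%f);W=n['W'];im=n['im']
m=(W[...,2]>zl)&(W[...,2]<zh)&(np.hypot(W[...,0]-cx,W[...,1]-cy)<r)
if len(sys.argv)>7: # orange only
    h=cv2.cvtColor(im,cv2.COLOR_RGB2HSV); m&=(h[...,0]<20)&(h[...,1]>(90 if sys.argv[7]=='o' else 0))
m=m.astype(np.uint8); k,l,st,_=cv2.connectedComponentsWithStats(m); i=1+np.argmax(st[1:,4]); m=l==i
P=W[m][:,:2]; P=P.astype(float)
c,s,a=cv2.minAreaRect((P*1000).astype(np.float32)); (ec,er)=cv2.minEnclosingCircle((P*1000).astype(np.float32))
print('n',len(P),'z',np.median(W[m][:,2]),'mean',P.mean(0),'rect',np.array(c)/1000,np.array(s),'ang %.1f'%a,'circ',np.array(ec)/1000,er)
# width over angles (mm), robust
out=[]
for t in range(0,180,5):
    u=P@[np.cos(np.radians(t)),np.sin(np.radians(t))]; out.append((np.percentile(u,99)-np.percentile(u,1))*1000)
print(np.array(out).round(1))
E
python3 f.py wrist2 0.019 0.03 0.616 0.178 0.03
python3 f.py wrist2 0.006 0.03 0.616 0.178 0.1 o
python3 - <<'E'
from h import *
im=np.load('pics/wrist2.npz')['im'][100:260,270:400]; save(cv2.resize(im,None,fx=4,fy=4,interpolation=2)[:600],'c2')
E
```

```text
n 432 z 0.023565490081678353 mean [0.6162 0.1774] rect [0.6164 0.1771] [29.4848 32.9863] ang 41.5 circ [0.6163 0.1772] 16.705615997314453
[30.6 30.8 30.7 30.6 30.5 30.3 29.9 29.1 28.9 29.  29.6 30.1 30.4 30.8
 30.9 30.9 30.7 30.2 29.8 29.5 29.  29.3 29.6 30.  30.5 30.6 30.7 30.8
 30.3 29.9 29.6 29.5 29.1 28.9 29.5 30.2]
n 8383 z 0.009593569727050189 mean [0.615 0.183] rect [0.6177 0.1783] [ 74.0125 159.1562] ang 29.4 circ [0.6172 0.1787] 86.45834350585938
[118.9 110.9 102.8  94.3  85.5  77.   72.2  79.   87.6  96.7 105.1 113.2
 120.7 127.7 134.2 139.6 144.3 148.2 151.1 153.4 154.8 155.4 155.6 155.4
 155.8 155.8 156.3 156.1 155.3 153.7 151.2 147.9 143.8 138.8 132.7 126.3]
```

View pics/c2.png

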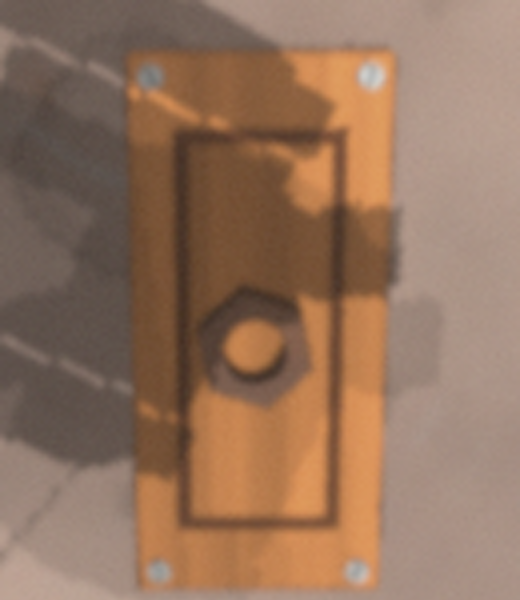

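```bash
python3 go.py 0.6163 0.1773 0.0125 41
```

```text
pos [0.5971 0.1859 0.2066] phi 29.1 tilt [ 3.e-04  1.e-04 -1.e+00] w 0.0856 t 3.5 F [-0.4  0.4  0.3]
turn units -1.379 shift units [-0.477  0.219  4.852]
```

Request:
jog_arm(
  plan=[
    [[-0.24,0.11,0.5,0,0,-0.69],[-0.28,0.06,0.5,0,0,-0.69],[0,0,0.8,0,0,0],[0,0,0.8,0,0,0],[0,0,0.8,0,0,0],[0,0,0.6,0,0,0],[0,0,0,0,0,0]],
  ],
  grip=0.2,
)

```text
time_s: 4.2
position: [0.6125, 0.1714, 0.0433]
tool_rot: [[-0.656, 0.755, -0.006], [0.755, 0.656, -0.001], [0.004, -0.005, -1.0]]
ft_force: [-0.7, -0.0, 0.2]
grip_width: 0.0515
```

```bash
python3 go.py 0.6163 0.1773 0.0125 41; python3 - <<'E'
from h import *
im,d=vision.get_image('wrist'); save(im,'w3')
E
```

```text
pos [0.6125 0.1714 0.0433] phi 41.0 tilt [-6.3e-03 -5.0e-04 -1.0e+00] w 0.0515 t 4.2 F [-0.7 -0.   0.2]
turn units -0.003 shift units [0.045 0.173 0.768]
```

View pics/w3.png

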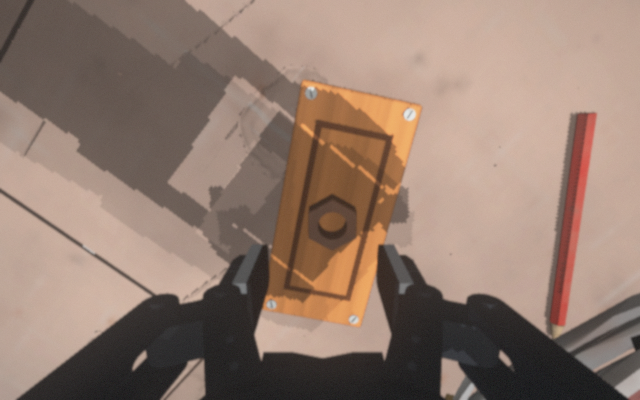

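Request:
jog_arm(
  plan=[
    [[0.045,0.17,0.2,0,0,0],[0,0,0.35,0,0,0],[0,0,0.2,0,0,0],[0,0,0,0,0,0],[0,0,0,0,0,0]],
  ],
)

```text
time_s: 4.75
position: [0.6186, 0.1769, 0.0163]
tool_rot: [[-0.655, 0.755, -0.0], [0.755, 0.655, 0.0], [0.0, -0.0, -1.0]]
ft_force: [0.1, 0.5, 0.3]
grip_width: 0.0513
```

```bash
python3 go.py 0.6163 0.1773 0.0125 41
```

```text
pos [0.6186 0.1769 0.0163] phi 40.9 tilt [-1.e-04  0.e+00 -1.e+00] w 0.0513 t 4.75 F [0.1 0.5 0.3]
turn units -0.008 shift units [ 0.046 -0.037  0.094]
```

Request:
jog_arm(
  plan=[
    [[0.045,-0.035,0.1,0,0,0],[0,0,0,0,0,0],[0,0,0,0,0,0]],
  ],
)

```text
time_s: 5.05
position: [0.6163, 0.1774, 0.0124]
tool_rot: [[-0.655, 0.755, 0.0], [0.755, 0.655, -0.0], [-0.0, 0.0, -1.0]]
ft_force: [-0.1, -0.3, 0.3]
grip_width: 0.0511
```

Request:
jog_arm(
  plan=[
    [[0,0,0,0,0,0],[0,0,0,0,0,0],[0,0,0,0,0,0],[0,0,0,0,0,0],[0,0,0,0,0,0],[0,0,0,0,0,0],[0,0,0,0,0,0]],
  ],
  grip=-1,
  squeeze=40,
)

```text
time_s: 5.75
position: [0.6163, 0.1774, 0.0122]
tool_rot: [[-0.655, 0.755, -0.0], [0.755, 0.655, 0.0], [0.0, -0.0, -1.0]]
ft_force: [-1.0, -0.9, 0.2]
grip_width: -0.0
```

Request:
jog_arm(
  plan=[
    [[0,0,-0.4,0,0,0],[0,0,-0.8,0,0,0],[0,0,-0.8,0,0,0],[0,0,0,0,0,0],[0,0,0,0,0,0]],
  ],
  grip=0.2,
)

```text
time_s: 6.25
position: [0.6164, 0.1774, 0.0926]
tool_rot: [[-0.655, 0.755, 0.001], [0.755, 0.655, 0.0], [-0.001, 0.001, -1.0]]
ft_force: [-0.5, 0.1, -0.0]
grip_width: 0.0513
```

```bash
python3 go.py 0.6163 0.1773 0.0125 41;python3 m.py 4 wrist hex_nut;python3 f.py wrist4 0.019 0.03 0.616 0.178 0.05 
```

```text
pos [0.6164 0.1774 0.0926] phi 40.9 tilt [ 1.e-03  1.e-04 -1.e+00] w 0.0513 t 6.25 F [-0.5  0.1 -0. ]
turn units -0.007 shift units [ 1.000e-03 -5.000e-03  2.003e+00]
wrist hex_nut 0.67 [303.7 181.5 340.9 227.5] n 828 ztop 0.023 zmin 0.012 med [0.615 0.178 0.022] toprect [0.616 0.177] [31.429 28.069] 10.992572784423828 770
6.35
n 895 z 0.02221636665058146 mean [0.616  0.1768] rect [0.6161 0.1764] [29.2721 33.9121] ang 41.5 circ [0.6163 0.1764] 17.030752182006836
[30.4 30.6 30.6 30.6 30.4 30.  29.5 29.2 29.  29.  29.6 30.1 30.4 30.8
 30.8 30.9 30.8 30.2 29.7 29.3 29.  29.1 29.5 30.1 30.4 30.4 30.6 30.5
 30.3 30.1 29.8 29.3 29.1 29.1 29.6 30. ]
```

View pics/wrist4.png

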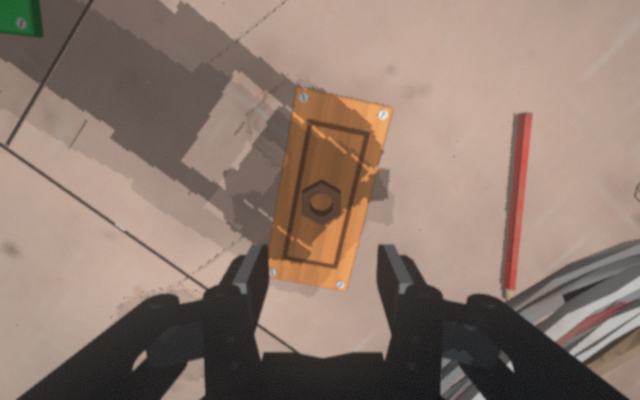

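```bash
python3 - <<'E'
from h import *
np.set_printoptions(precision=4,suppress=True)
s=env.observe(); R=s['tool_rot'];p=s['position'];i=vision.camera_info('wrist')
K=np.array([[i['fx'],0,i['cx']],[0,i['fy'],i['cy']],[0,0,1]])
for y in (-.026,0,.026):
  for z in (0,-.019): print(y,z,cv2.projectPoints((p+R@np.array([0,y,z]))[None],i['rvec'],i['tvec'],K,None)[0].ravel())
W=np.load('pics/wrist4.npz')['W']
for (v,u) in [(248,262),(252,265),(258,260),(270,258),(285,258),(248,385),(258,390),(270,390),(290,390),(340,320)]:
  print((v,u),(W[v,u]-p)@R)
E
```

```text
-0.026 0 [274.2442 240.1041]
-0.026 -0.019 [268.8491 255.4811]
0 0 [321.0591 240.0804]
0 -0.019 [320.922  255.4543]
0.026 0 [367.8708 240.0568]
0.026 -0.019 [372.9909 255.4274]
(248, 262) [ 0.0114 -0.0259 -0.0353]
(252, 265) [ 0.0092 -0.0247 -0.0348]
(258, 260) [ 0.0118 -0.0248 -0.0457]
(270, 258) [ 0.0099 -0.0245 -0.0523]
(285, 258) [ 0.003 -0.025 -0.052]
(248, 385) [ 0.0114  0.0285 -0.0355]
(258, 390) [ 0.0123  0.0284 -0.0469]
(270, 390) [ 0.0115  0.0267 -0.0554]
(290, 390) [ 0.0044  0.0267 -0.058 ]
(340, 320) [-0.1455 -0.0013  0.0939]
```

```bash
python3 - <<'E'
from h import *
np.set_printoptions(precision=4,suppress=True)
s=env.observe(); p=s['position'];print(p)
for c in ['side','scene']:
    im,d=vision.get_image(c); W=cloud(c,d); save(im,c+'5')
    m=(np.hypot(W[...,0]-p[0],W[...,1]-p[1])<0.06)&(W[...,2]>0.045)&(W[...,2]<0.4)
    P=W[m]; print(c,m.sum(),np.percentile(P[:,2],[0,1,2,5,10]), P[np.argsort(P[:,2])[:6]])
    v,u=np.nonzero(m); print(u.min(),u.max(),v.min(),v.max())
    save(cv2.resize(im[max(0,v.max()-110):v.max()+40,max(0,u.min()-60):u.max()+60],None,fx=3,fy=3)[:600,:800],c+'5c')
E
```

```text
[0.6157 0.1773 0.091 ]
side 846 [0.1204 0.1249 0.1288 0.1373 0.1516] [[0.6424 0.1936 0.1204]
 [0.6454 0.1915 0.1209]
 [0.5984 0.1517 0.1212]
 [0.635  0.1944 0.1219]
 [0.5947 0.1517 0.1223]
 [0.6379 0.1922 0.1225]]
294 324 75 157
scene 2529 [0.1184 0.1271 0.1323 0.1468 0.167 ] [[0.6322 0.2022 0.1184]
 [0.5882 0.1665 0.1189]
 [0.6289 0.2027 0.1195]
 [0.5859 0.1612 0.1198]
 [0.6317 0.2067 0.1205]
 [0.591  0.1664 0.1208]]
234 286 115 201
```

View pics/side5c.png

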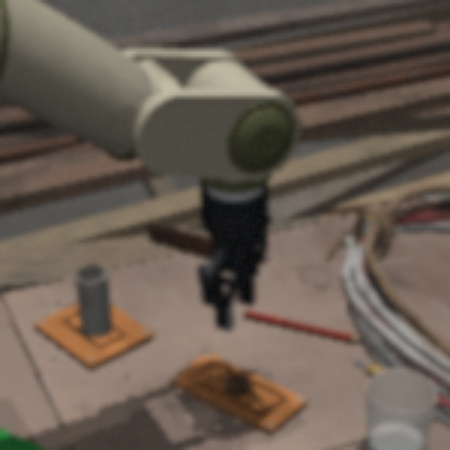

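View pics/scene5c.png

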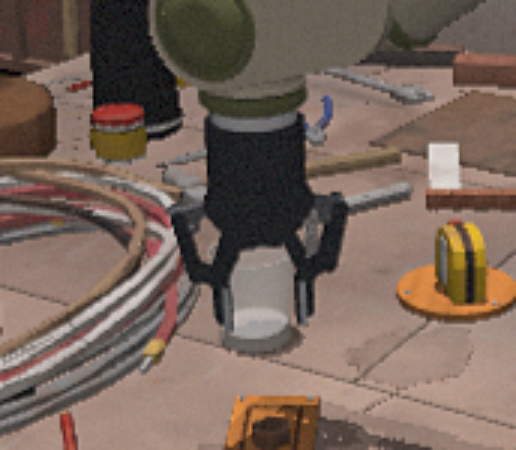

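```bash
python3 go.py 0.6162 0.1769 -0.008 41
```

```text
pos [0.6158 0.1773 0.091 ] phi 40.9 tilt [-2.3e-03 -2.0e-04 -1.0e+00] w 0.0513 t 6.45 F [ 0.3  0.4 -0.9]
turn units -0.007 shift units [-0.018  0.006  2.474]
```

Request:
jog_arm(
  plan=[
    [[0,0,0.8,0,0,0],[0,0,0.8,0,0,0],[0,0,0.4,0,0,0],[0,0,0.25,0,0,0],[0,0,0.2,0,0,0],[0,0,0,0,0,0],[0,0,0,0,0,0]],
  ],
  grip=0.1,
)

```text
time_s: 7.15
position: [0.6168, 0.1774, -0.0051]
tool_rot: [[-0.655, 0.755, 0.001], [0.755, 0.655, 0.0], [-0.001, 0.001, -1.0]]
ft_force: [0.0, -0.2, -0.6]
grip_width: 0.047
```

```bash
python3 go.py 0.6162 0.1769 -0.008 41; python3 - <<'E'
from h import *
np.set_printoptions(precision=4,suppress=True)
s=env.observe(); p=s['position']
c='scene'
im,d=vision.get_image(c); save(cv2.resize(im[150:300,180:360],None,fx=4,fy=4),'sc6')
im,d=vision.get_image('wrist'); save(im,'w6')
E
```

```text
pos [ 0.6168  0.1774 -0.0051] phi 40.9 tilt [ 1.1e-03  1.0e-04 -1.0e+00] w 0.0470 t 7.15 F [ 0.  -0.2 -0.6]
turn units -0.007 shift units [-0.    -0.019  0.072]
```

View pics/sc6.png

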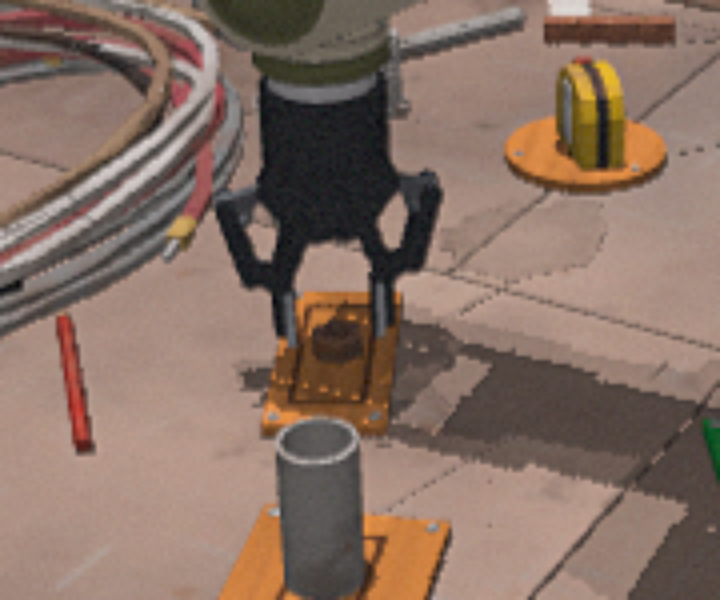

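View pics/w6.png

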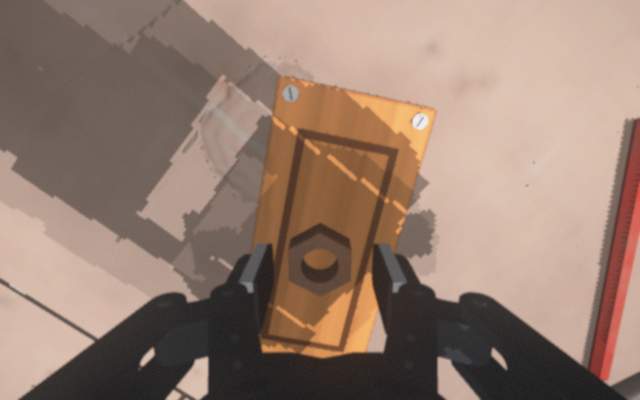

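Request:
jog_arm(
  plan=[
    [[0,0,0.12,0,0,0],[0,0,0,0,0,0],[0,0,0,0,0,0]],
  ],
)

```text
time_s: 7.55
position: [0.6163, 0.1774, -0.0106]
tool_rot: [[-0.655, 0.755, -0.0], [0.755, 0.655, 0.0], [0.0, -0.0, -1.0]]
ft_force: [0.3, 0.1, 0.1]
grip_width: 0.047
```

Request:
jog_arm(
  plan=[
    [[0,0,0,0,0,0],[0,0,0,0,0,0],[0,0,0,0,0,0],[0,0,0,0,0,0],[0,0,0,0,0,0]],
  ],
  grip=-1,
  squeeze=40,
)

```text
time_s: 8.05
position: [0.6166, 0.1774, -0.0103]
tool_rot: [[-0.655, 0.755, 0.001], [0.755, 0.655, 0.0], [-0.0, 0.001, -1.0]]
ft_force: [-1.5, 0.0, 3.2]
grip_width: 0.0286
```

Request:
jog_arm(
  plan=[
    [[0,0,-0.4,0,0,0],[0,0,-0.8,0,0,0],[0,0,-0.8,0,0,0],[0,0,0,0,0,0]],
  ],
)

```text
time_s: 8.45
position: [0.6183, 0.1776, 0.0736]
tool_rot: [[-0.655, 0.755, 0.007], [0.755, 0.655, 0.001], [-0.004, 0.006, -1.0]]
ft_force: [-0.4, 0.2, 0.4]
grip_width: 0.0277
```

```bash
python3 go.py 0.47 0.03 0.07 41;  python3 - <<'E'
from h import *
im,d=vision.get_image('wrist'); save(im,'w7')
E
```

```text
pos [0.6183 0.1776 0.0736] phi 40.9 tilt [ 7.4e-03  7.0e-04 -1.0e+00] w 0.0277 t 8.45 F [-0.4  0.2  0.4]
turn units -0.006 shift units [-0.353 -5.22   0.06 ]
```

View pics/w7.png

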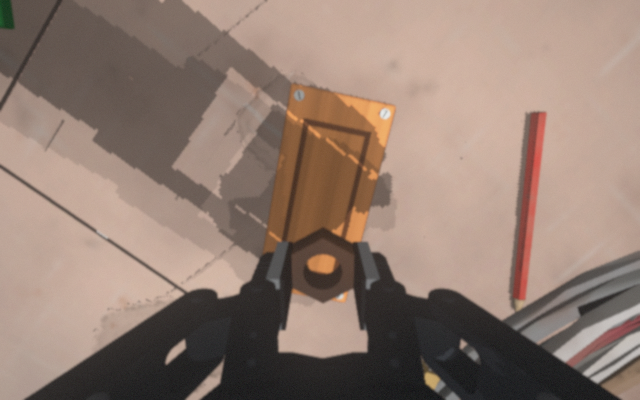

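Request:
jog_arm(
  plan=[
    [[-0.05,-0.7,0,0,0,0],[-0.05,-0.9,0,0,0,0],[-0.05,-0.9,0,0,0,0],[-0.05,-0.9,0,0,0,0],[-0.05,-0.9,0,0,0,0],[-0.05,-0.6,0,0,0,0],[-0.05,-0.3,0,0,0,0],[0,0,0.6,0,0,0],[0,0,0.6,0,0,0],[0,0,0.6,0,0,0]],
  ],
)

```text
time_s: 9.5
position: [0.4686, 0.0306, -0.0039]
tool_rot: [[-0.655, 0.756, -0.0], [0.756, 0.655, 0.0], [0.0, 0.0, -1.0]]
ft_force: [1.4, 0.4, -0.9]
grip_width: 0.0286
```

```bash
python3 go.py 0.47 0.03 -0.019 41
```

```text
pos [ 0.4686  0.0306 -0.0039] phi 40.9 tilt [-0.e+00  2.e-04 -1.e+00] w 0.0286 t 9.5 F [ 1.4  0.4 -0.9]
turn units -0.008 shift units [-0.035  0.017  0.378]
```

Request:
jog_arm(
  plan=[
    [[0,0,0.25,0,0,0],[0,0,0.14,0,0,0],[0,0,0,0,0,0],[0,0,0,0,0,0]],
  ],
)

```text
time_s: 9.9
position: [0.4689, 0.0305, -0.0176]
tool_rot: [[-0.655, 0.755, 0.001], [0.755, 0.655, -0.0], [-0.001, 0.001, -1.0]]
ft_force: [-0.1, -0.2, -0.3]
grip_width: 0.0282
```

```bash
python3 go.py 0.47 0.03 -0.019 41
```

```text
pos [ 0.4689  0.0305 -0.0176] phi 41.0 tilt [ 1.2e-03 -2.0e-04 -1.0e+00] w 0.0282 t 9.9 F [-0.1 -0.2 -0.3]
turn units -0.006 shift units [-0.028  0.012  0.035]
```

Request:
jog_arm(
  plan=[
    [[0,0,0.04,0,0,0],[0,0,0,0,0,0],[0,0,0,0,0,0],[0,0,0,0,0,0]],
  ],
  grip=0.1,
)

```text
time_s: 10.3
position: [0.4685, 0.0305, -0.0196]
tool_rot: [[-0.655, 0.755, 0.0], [0.755, 0.655, -0.0], [-0.0, 0.0, -1.0]]
ft_force: [-0.1, -0.7, -0.1]
grip_width: 0.047
```

Request:
jog_arm(
  plan=[
    [[0,0,-0.5,0,0,0],[0,0,-0.9,0,0,0],[0,0,-0.9,0,0,0],[0,0,-0.9,0,0,0],[0,0,-0.9,0,0,0],[0,0,-0.6,0,0,0],[0,0,0,0,0,0]],
  ],
)

```text
time_s: 11.0
position: [0.4697, 0.0303, 0.1713]
tool_rot: [[-0.655, 0.755, 0.007], [0.755, 0.655, -0.001], [-0.005, 0.004, -1.0]]
ft_force: [1.1, -0.4, -0.4]
grip_width: 0.0467
```

```bash
python3 go.py 0.50 -0.345 0.18 37; python3 m.py 8 wrist hex_nut
```

```text
pos [0.4697 0.0303 0.1713] phi 40.9 tilt [ 0.0065 -0.0012 -1.    ] w 0.0467 t 11.0 F [ 1.1 -0.4 -0.4]
turn units 0.459 shift units [-7.95  -5.041 -0.2  ]
wrist hex_nut 0.66 [306.5 161.3 338.4 194.7] n 460 ztop 0.012 zmin -0.000 med [0.467 0.03  0.011] toprect [0.469 0.031] [31.001 28.217] 69.64230346679688 430
11.1
```

View pics/wrist8.png

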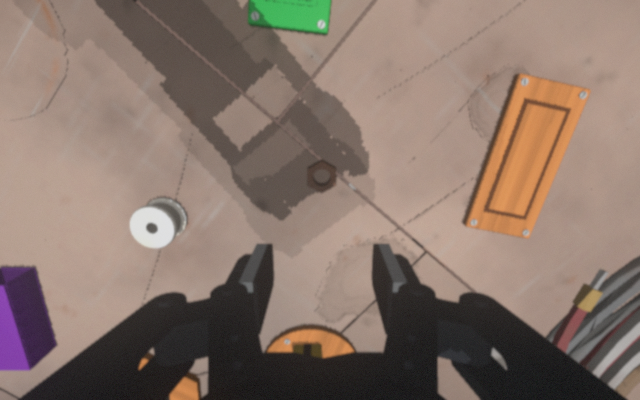

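Request:
jog_arm(
  plan=[
    [[0,0,0,0,0,0.46],[-0.8,-0.5,0,0,0,0],[-0.8,-0.5,0,0,0,0],[-0.8,-0.5,0,0,0,0],[-0.8,-0.5,0,0,0,0],[-0.8,-0.5,0,0,0,0],[-0.8,-0.5,0,0,0,0],[-0.8,-0.5,0,0,0,0],[-0.8,-0.5,0,0,0,0],[-0.8,-0.5,0,0,0,0]],
  ],
  grip=0.6,
)

```text
time_s: 12.1
position: [0.4973, -0.3091, 0.1664]
tool_rot: [[-0.601, 0.799, -0.002], [0.799, 0.601, 0.002], [0.003, -0.0, -1.0]]
ft_force: [0.2, 0.2, 0.1]
grip_width: 0.0685
```

Request:
jog_arm(
  plan=[
    [[-0.7,-0.5,-0.2,0,0,0],[0,0,0,0,0,0],[0,0,0,0,0,0]],
  ],
)

```text
time_s: 12.4
position: [0.4982, -0.3421, 0.1745]
tool_rot: [[-0.601, 0.799, -0.002], [0.799, 0.601, 0.002], [0.003, -0.0, -1.0]]
ft_force: [-0.4, 0.5, -0.4]
grip_width: 0.0685
```

```bash
python3 go.py 0.50 -0.345 0.18 37; python3 m.py 9 wrist square_tube,hex_plate,round_plate,pocket_tape; python3 f.py wrist9 0.04 0.06 0.504 -0.35 0.07;python3 f.py wrist9 0.005 0.015 0.5 -0.35 0.08 o
```

```text
pos [ 0.4982 -0.3421  0.1745] phi 36.9 tilt [-0.0019  0.0023 -1.    ] w 0.0685 t 12.4 F [-0.4  0.5 -0.4]
turn units -0.009 shift units [-0.085 -0.007 -0.138]
wrist square_tube 0.93 [131.9   1.7 209.9 106.5] n 6192 ztop 0.041 zmin 0.002 med [ 0.323 -0.327  0.039] toprect [ 0.321 -0.332] [40.304 84.297] 39.836517333984375 4968
wrist square_tube 0.78 [305.1 126.2 353.3 246.5] n 4885 ztop 0.051 zmin 0.010 med [ 0.503 -0.337  0.049] toprect [ 0.506 -0.341] [ 39.645 109.778] 36.21634292602539 4787
wrist square_tube 0.54 [511.6  58.7 598.5 149.7] n 6721 ztop 0.076 zmin 0.010 med [ 0.61  -0.168  0.067] toprect [ 0.619 -0.166] [34.124 57.057] 43.76630401611328 2725
wrist hex_plate 0.96 [262.7 109.  381.3 232.2] n 6406 ztop 0.011 zmin 0.007 med [ 0.484 -0.34   0.009] toprect [ 0.496 -0.338] [121.785 126.334] 38.78718185424805 6406
wrist round_plate 0.62 [460.6  46.5 575.4 174.5] n 6062 ztop 0.011 zmin 0.003 med [ 0.598 -0.19   0.009] toprect [ 0.616 -0.175] [103.874 121.463] 46.22097396850586 6037
wrist round_plate 0.51 [263.4 109.  382.9 231. ] n 6726 ztop 0.011 zmin 0.007 med [ 0.485 -0.34  
[... 275 characters left out ...]
2 mean [ 0.5039 -0.3389] rect [ 0.5058 -0.3411] [ 39.7467 110.0418] ang 36.3 circ [ 0.5056 -0.341 ] 57.875648498535156
[ 84.1  78.5  72.4  66.1  59.4  52.5  45.6  39.6  42.2  48.9  56.   63.
  69.5  75.9  81.5  86.8  91.6  95.6  99.  102.1 104.1 106.  106.9 107.3
 107.3 107.7 107.7 107.5 107.  106.5 105.2 103.2 100.5  97.2  93.5  89. ]
n 7124 z 0.00936946302321132 mean [ 0.4929 -0.3391] rect [ 0.4962 -0.3375] [124.2778 129.2467] ang 38.9 circ [ 0.5   -0.342] 70.92337036132812
[128.5 129.4 129.5 129.1 127.9 126.2 124.1 122.  121.9 123.1 125.4 127.1
 128.6 129.4 129.6 129.1 127.9 126.1 124.  122.1 120.8 120.4 120.2 119.7
 118.8 117.3 116.5 116.4 116.9 118.  118.9 119.8 121.1 122.9 125.3 127.2]
```

View pics/wrist9.png

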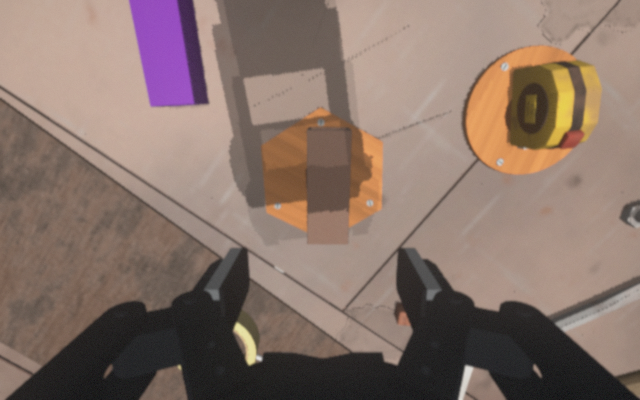

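```bash
python3 go.py 0.506 -0.341 -0.004 36.4
```

```text
pos [ 0.4988 -0.3411  0.1761] phi 37.1 tilt [-4.e-04  5.e-04 -1.e+00] w 0.0682 t 12.65 F [-0.9 -0.3  0.4]
turn units 0.076 shift units [-0.107  0.147  4.502]
```

Request:
jog_arm(
  plan=[
    [[-0.1,0.15,0.4,0,0,0.07],[0,0,0.9,0,0,0],[0,0,0.9,0,0,0],[0,0,0.7,0,0,0],[0,0,0.5,0,0,0],[0,0,0,0,0,0],[0,0,0,0,0,0]],
  ],
)

```text
time_s: 13.35
position: [0.5063, -0.3416, 0.0409]
tool_rot: [[-0.594, 0.805, 0.0], [0.805, 0.594, -0.0], [-0.0, 0.0, -1.0]]
ft_force: [-1.0, 0.2, 0.2]
grip_width: 0.0683
```

```bash
python3 go.py 0.506 -0.341 -0.004 36.4; python3 - <<'E'
from h import *
im,d=vision.get_image('wrist'); save(im,'w10')
E
```

```text
pos [ 0.5063 -0.3416  0.0409] phi 36.4 tilt [ 4.e-04 -4.e-04 -1.e+00] w 0.0683 t 13.35 F [-1.   0.2  0.2]
turn units 0.002 shift units [0.017 0.004 1.123]
```

View pics/w10.png

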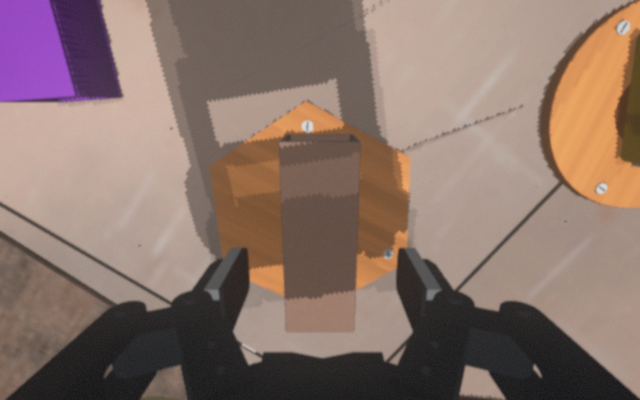

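Tube lies symmetrically between the fingers (cols 280–358); go down the last 45 mm and grip.

Request:
jog_arm(
  plan=[
    [[0,0,0.4,0,0,0],[0,0,0.4,0,0,0],[0,0,0.3,0,0,0],[0,0,0,0,0,0],[0,0,0,0,0,0]],
  ],
)

```text
time_s: 13.9
position: [0.5063, -0.3421, -0.0029]
tool_rot: [[-0.593, 0.805, 0.001], [0.805, 0.593, -0.001], [-0.001, 0.0, -1.0]]
ft_force: [0.5, -0.4, -0.4]
grip_width: 0.0684
```

Request:
jog_arm(
  plan=[
    [[0,0,0,0,0,0],[0,0,0,0,0,0],[0,0,0,0,0,0],[0,0,0,0,0,0],[0,0,0,0,0,0]],
  ],
  grip=-1,
  squeeze=60,
)

```text
time_s: 14.4
position: [0.5063, -0.3423, -0.0027]
tool_rot: [[-0.593, 0.805, 0.001], [0.805, 0.593, -0.001], [-0.002, 0.0, -1.0]]
ft_force: [-0.9, 1.0, 5.4]
grip_width: 0.0391
```

```bash
python3 go.py 0.506 -0.341 -0.004 36.4
```

```text
pos [ 0.5063 -0.3423 -0.0027] phi 36.4 tilt [ 0.0012 -0.0015 -1.    ] w 0.0391 t 14.4 F [-0.9  1.   5.4]
turn units -0.001 shift units [0.03  0.013 0.033]
```

Request:
jog_arm(
  plan=[
    [[0,0,-0.4,0,0,0],[0,0,-0.8,0,0,0],[0,0,-0.8,0,0,0],[0,0,-0.8,0,0,0],[0,0,-0.6,0,0,0],[0,0,0,0,0,0]],
  ],
)

```text
time_s: 15.0
position: [0.5069, -0.3426, 0.1352]
tool_rot: [[-0.593, 0.805, 0.004], [0.805, 0.593, -0.004], [-0.006, 0.001, -1.0]]
ft_force: [0.3, -1.4, -4.5]
grip_width: 0.0391
```

```bash
python3 go.py 0.6177 0.1783 0.13 29.4;python3 - <<'E'
from h import *
im,d=vision.get_image('wrist'); save(im,'w11')
E
```

```text
pos [ 0.5069 -0.3426  0.1352] phi 36.4 tilt [ 0.0042 -0.0042 -1.    ] w 0.0391 t 15.0 F [ 0.3 -1.4 -4.5]
turn units 0.813 shift units [9.987 8.807 0.088]
```

View pics/w11.png

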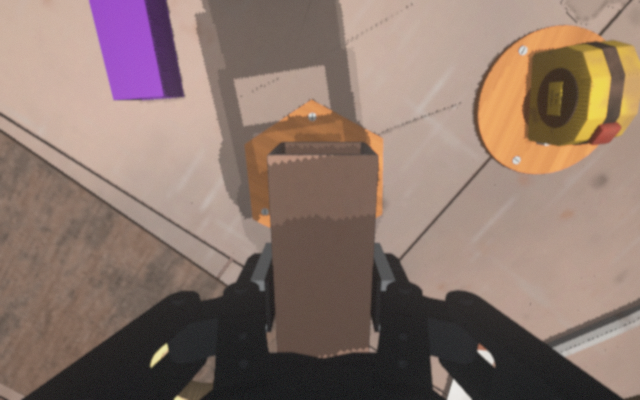

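Request:
jog_arm(
  plan=[
    [[0,0,0,0,0,0.4],[0,0,0,0,0,0.41],[0.3,0.3,0,0,0,0],[0.6,0.53,0,0,0,0],[0.6,0.53,0,0,0,0],[0.6,0.53,0,0,0,0],[0.6,0.53,0,0,0,0],[0.6,0.53,0,0,0,0],[0.6,0.53,0,0,0,0],[0.6,0.53,0,0,0,0]],
  ],
)

```text
time_s: 16.05
position: [0.5565, -0.1037, 0.1305]
tool_rot: [[-0.493, 0.87, -0.003], [0.87, 0.493, 0.001], [0.003, -0.002, -1.0]]
ft_force: [0.4, -0.5, -4.0]
grip_width: 0.0395
```

Request:
jog_arm(
  plan=[
    [[0.6,0.53,0,0,0,0],[0.6,0.53,0,0,0,0],[0.6,0.53,0,0,0,0],[0.6,0.53,0,0,0,0],[0.6,0.53,0,0,0,0],[0.6,0.53,0,0,0,0],[0.6,0.53,0,0,0,0],[0.6,0.5,0,0,0,0],[0.3,0.2,0,0,0,0],[0,0,0,0,0,0]],
  ],
)

```text
time_s: 17.05
position: [0.6095, 0.1603, 0.1306]
tool_rot: [[-0.494, 0.869, -0.003], [0.869, 0.494, 0.0], [0.001, -0.002, -1.0]]
ft_force: [-0.5, -0.5, -4.3]
grip_width: 0.0392
```

```bash
python3 go.py 0.6177 0.1783 0.03 29.4
```

```text
pos [0.6095 0.1603 0.1306] phi 29.6 tilt [-2.8e-03  1.0e-04 -1.0e+00] w 0.0392 t 17.05 F [-0.5 -0.5 -4.3]
turn units 0.026 shift units [0.288 0.406 2.515]
```

Request:
jog_arm(
  plan=[
    [[0.26,0.4,0.3,0,0,0],[0,0,0.7,0,0,0],[0,0,0.7,0,0,0],[0,0,0.5,0,0,0],[0,0,0,0,0,0],[0,0,0,0,0,0]],
  ],
)

```text
time_s: 17.65
position: [0.6195, 0.1743, 0.0445]
tool_rot: [[-0.491, 0.871, -0.0], [0.871, 0.491, -0.0], [-0.0, -0.0, -1.0]]
ft_force: [0.5, 0.9, -3.0]
grip_width: 0.0392
```

```bash
python3 go.py 0.6177 0.1783 0.0 29.4; python3 m.py 12 wrist square_tube,long_plate; python3 f.py wrist12 0.07 0.1 0.618 0.178 0.08
```

```text
pos [0.6195 0.1743 0.0445] phi 29.4 tilt [-4.e-04 -3.e-04 -1.e+00] w 0.0392 t 17.65 F [ 0.5  0.9 -3. ]
turn units -0.001 shift units [0.109 0.011 1.111]
wrist square_tube 0.72 [267.8 141.6 380.7 358.5] n 21007 ztop 0.098 zmin 0.058 med [0.611 0.193 0.097] toprect [0.615 0.185] [39.916 87.754] 29.44497299194336 19970
wrist long_plate 0.73 [262.9  86.6 381.9 218.9] n 6730 ztop 0.011 zmin 0.007 med [0.587 0.233 0.01 ] toprect [0.598 0.214] [72.631 76.307] 29.35436248779297 6730
17.8
n 21866 z 0.09688914954561828 mean [0.6122 0.1895] rect [0.6128 0.1854] [63.9738 91.9243] ang 45.0 circ [0.6139 0.1863] 46.675289154052734
[66.  63.  59.7 58.2 58.1 58.7 58.8 58.5 57.8 58.3 60.6 63.7 67.  71.
 74.5 77.5 80.  82.1 83.8 84.8 85.5 85.7 85.3 84.7 84.4 84.9 85.5 85.7
 85.4 84.5 83.4 81.7 79.4 76.8 73.6 70. ]
```

View pics/wrist12.png

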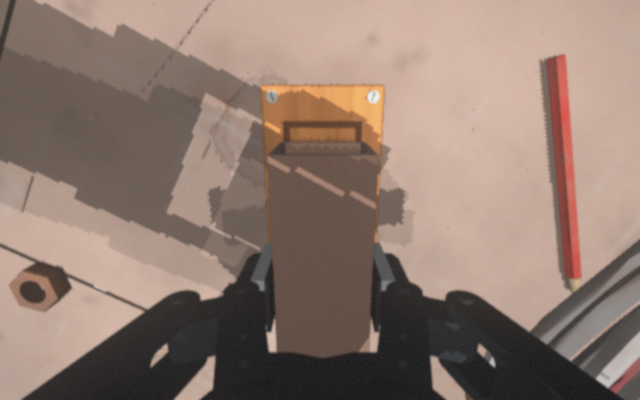

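```bash
cat > e.py <<'E'
from h import *
import sys
# e.py file zlo zhi r cx cy : extents in tool axes relative to cx,cy
f=sys.argv[1]; zl,zh,r,cx,cy=map(float,sys.argv[2:7])
R=env.observe()['tool_rot']; n=np.load('pics/%s.npz'%f); W=n['W']
h=cv2.cvtColor(n['im'],cv2.COLOR_RGB2HSV)
m=(W[...,2]>zl)&(W[...,2]<zh)&(np.hypot(W[...,0]-cx,W[...,1]-cy)<r)
if len(sys.argv)>7: m&=(h[...,0]<20)&(h[...,1]>90)
P=W[m]-[cx,cy,0]; 
print(len(P)); a=P@R
for k in (0,1): print('xy'[k],(np.percentile(a[:,k],[.2,1,99,99.8])*1000).round(1))
E
python3 e.py wrist12 0.09 0.105 0.08 0.6177 0.1783; python3 e.py wrist12 0.005 0.014 0.1 0.6177 0.1783 o
```

```text
21675
x [-35.5 -33.5  50.8  51.1]
y [-31.1 -24.6  26.4  32.9]
7375
x [-19.1 -10.6  78.9  79. ]
y [-36.2 -35.8  37.1  37.5]
```

Request:
jog_arm(
  plan=[
    [[0.08,0.02,0.2,0,0,0],[0,0,0.4,0,0,0],[0,0,0.35,0,0,0],[0,0,0.15,0,0,0],[0,0,0,0,0,0],[0,0,0,0,0,0]],
  ],
)

```text
time_s: 18.4
position: [0.6189, 0.1783, 0.0006]
tool_rot: [[-0.491, 0.871, 0.001], [0.871, 0.491, 0.0], [-0.0, 0.001, -1.0]]
ft_force: [-0.7, -0.5, -3.8]
grip_width: 0.0391
```

```bash
python3 go.py 0.6177 0.1783 -0.0025 29.4
```

```text
pos [6.189e-01 1.783e-01 6.000e-04] phi 29.4 tilt [ 7.e-04  1.e-04 -1.e+00] w 0.0391 t 18.4 F [-0.7 -0.5 -3.8]
turn units 0.003 shift units [ 0.016 -0.026  0.077]
```

Request:
jog_arm(
  plan=[
    [[0,-0.02,0.075,0,0,0],[0,0,0,0,0,0],[0,0,0,0,0,0]],
  ],
)

```text
time_s: 18.7
position: [0.618, 0.1778, -0.0025]
tool_rot: [[-0.491, 0.871, 0.0], [0.871, 0.491, 0.0], [-0.0, 0.0, -1.0]]
ft_force: [0.6, -0.2, -3.8]
grip_width: 0.0388
```

Request:
jog_arm(
  plan=[
    [[0,0,0,0,0,0],[0,0,0,0,0,0],[0,0,0,0,0,0],[0,0,0,0,0,0]],
  ],
  grip=0.6,
)

```text
time_s: 19.1
position: [0.6181, 0.1778, -0.0025]
tool_rot: [[-0.491, 0.871, 0.001], [0.871, 0.491, 0.0], [-0.0, 0.001, -1.0]]
ft_force: [-0.1, -0.0, -0.4]
grip_width: 0.0683
```

Request:
jog_arm(
  plan=[
    [[0,0,-0.5,0,0,0],[0,0,-0.9,0,0,0],[0,0,-0.9,0,0,0],[0,0,-0.9,0,0,0],[0,0,-0.6,0,0,0],[0,0,0,0,0,0]],
  ],
)

```text
time_s: 19.7
position: [0.6194, 0.178, 0.1534]
tool_rot: [[-0.491, 0.871, 0.007], [0.871, 0.491, 0.001], [-0.003, 0.007, -1.0]]
ft_force: [0.7, -0.6, -0.2]
grip_width: 0.0682
```

```bash
python3 go.py 0.469 0.031 0.1 41; python3 m.py 13 wrist square_tube,long_plate; python3 f.py wrist13 0.04 0.06 0.618 0.178 0.08; python3 f.py wrist13 0.005 0.06 0.618 0.178 0.1 o; python3 f.py wrist13 0.007 0.02 0.469 0.031 0.025
```

```text
pos [0.6194 0.178  0.1534] phi 29.4 tilt [ 7.4e-03  8.0e-04 -1.0e+00] w 0.0682 t 19.7 F [ 0.7 -0.6 -0.2]
turn units -1.347 shift units [-0.301 -5.257  1.304]
wrist square_tube 0.97 [294.  123.6 347.3 248.4] n 5427 ztop 0.048 zmin 0.007 med [0.614 0.184 0.046] toprect [0.616 0.179] [ 39.08  108.353] 29.830347061157227 5364
wrist long_plate 0.65 [  2.8   1.8  83.5 108.6] n 6905 ztop 0.009 zmin -0.002 med [0.342 0.153 0.008] toprect [0.333 0.149] [73.534 83.369] 34.11830520629883 6642
wrist long_plate 0.58 [281.2  97.5 357.2 251.9] n 4889 ztop 0.008 zmin 0.004 med [0.601 0.206 0.007] toprect [0.616 0.178] [ 71.733 156.792] 29.311120986938477 4889
19.85
n 5690 z 0.046487551844814096 mean [0.6152 0.1815] rect [0.6168 0.1786] [ 40.0398 109.6876] ang 29.4 circ [0.6168 0.1788] 57.98784637451172
[ 76.7  70.5  63.9  56.9  50.1  43.1  39.1  44.5  51.5  58.5  65.1  71.5
  77.6  83.   88.   92.4  96.5  99.8 102.5 104.5 105.9 106.6 106.8 106.9
 107.  106.9 107.1 106.8 106.  104.5 102.4  99.6  96.2  92.   87.5  82.3]
n 5874 z 0.006550067203401252 mean [0.6086 0.1909] rect [0.6164 0.1776] [ 73.6717 158.7641] ang 29.2 circ [0.6162 0.1775] 86.88236236572266
[124.9 116.6 107.9  98.6  89.   78.6  72.8  81.5  91.3 101.1 110.2 118.9
 126.8 134.  140.1 145.7 150.3 154.2 157.1 159.1 160.2 160.1 159.  157.5
 157.2 158.4 159.8 160.7 160.5 159.2 156.9 154.  149.9 144.7 138.8 132.2]
n 592 z 0.011069064831636104 mean [0.4695 0.0314] rect [0.469  0.0302] [33.8217 30.3676] ang 7.9 circ [0.4695 0.0302] 17.396263122558594
[30.7 31.1 31.1 31.1 30.9 30.4 30.2 29.6 29.5 29.4 29.8 30.3 30.9 31.1
 31.3 31.2 30.9 30.6 30.3 29.9 28.9 29.  29.3 29.8 30.2 30.8 30.8 30.8
 30.7 30.5 29.8 29.3 29.4 29.6 29.9 30.5]
```

View pics/wrist13.png

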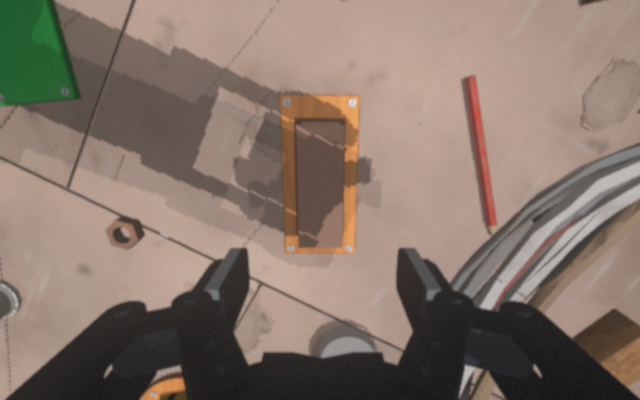

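Request:
jog_arm(
  plan=[
    [[0,0,0,0,0,-0.7],[0,0,0,0,0,-0.65],[-0.05,-0.8,0.1,0,0,0],[-0.05,-0.9,0.2,0,0,0],[-0.05,-0.9,0.2,0,0,0],[-0.05,-0.9,0.2,0,0,0],[-0.05,-0.9,0.2,0,0,0],[-0.05,-0.86,0.2,0,0,0],[0,0,0,0,0,0],[0,0,0,0,0,0]],
  ],
  grip=0.1,
)

```text
time_s: 20.85
position: [0.4668, 0.0305, 0.1047]
tool_rot: [[-0.655, 0.755, -0.001], [0.755, 0.655, 0.0], [0.001, -0.001, -1.0]]
ft_force: [-0.4, 0.8, -0.3]
grip_width: 0.0471
```

```bash
python3 m.py 14 wrist hex_nut; python3 f.py wrist14 0.007 0.02 0.469 0.031 0.025;  python3 go.py 0.469 0.0305 -0.0185 41
```

```text
wrist hex_nut 0.79 [309.3 178.7 344.3 219. ] n 759 ztop 0.015 zmin 0.001 med [0.472 0.031 0.013] toprect [0.471 0.031] [27.52  32.028] 41.37787628173828 678
20.95
n 805 z 0.01350597322009862 mean [0.4706 0.031 ] rect [0.4711 0.0304] [29.3111 33.2196] ang 41.0 circ [0.4711 0.0304] 16.924776077270508
[30.8 31.1 31.2 31.1 30.7 30.3 29.9 29.4 29.1 29.1 29.6 30.  30.4 30.6
 30.9 30.7 30.8 30.4 29.8 29.5 29.  29.3 29.8 30.2 30.6 31.1 31.1 31.
 30.9 30.2 30.  29.5 29.  29.3 29.9 30.4]
pos [0.4677 0.031  0.105 ] phi 41.0 tilt [ 1.e-04  2.e-04 -1.e+00] w 0.0468 t 20.95 F [ 0.1 -0.1 -0.1]
turn units 0.005 shift units [-0.032  0.016  3.088]
```

Request:
jog_arm(
  plan=[
    [[-0.05,0.04,0.5,0,0,0],[0,0,0.8,0,0,0],[0,0,0.8,0,0,0],[0,0,0.6,0,0,0],[0,0,0.35,0,0,0],[0,0,0,0,0,0],[0,0,0,0,0,0]],
  ],
)

```text
time_s: 21.65
position: [0.4702, 0.0306, -0.0166]
tool_rot: [[-0.657, 0.754, 0.0], [0.754, 0.657, -0.0], [-0.0, 0.0, -1.0]]
ft_force: [0.1, 0.2, -0.2]
grip_width: 0.0473
```

Request:
jog_arm(
  plan=[
    [[0,0,0.03,0,0,0],[0,0,0,0,0,0],[0,0,0,0,0,0],[0,0,0,0,0,0],[0,0,0,0,0,0]],
  ],
  grip=-1,
  squeeze=40,
)

```text
time_s: 22.15
position: [0.4703, 0.0303, -0.0171]
tool_rot: [[-0.656, 0.754, 0.002], [0.754, 0.656, -0.0], [-0.002, 0.002, -1.0]]
ft_force: [-0.1, 3.4, 5.9]
grip_width: 0.028
```

```bash
python3 go.py 0.500 -0.342 0.1 41
```

```text
pos [ 0.4703  0.0303 -0.0171] phi 41.0 tilt [ 2.3e-03 -1.0e-04 -1.0e+00] w 0.0280 t 22.15 F [-0.1  3.4  5.9]
turn units 0.002 shift units [-7.515 -5.541 -2.924]
```

Request:
jog_arm(
  plan=[
    [[0,0,-0.5,0,0,0],[0,0,-0.9,0,0,0],[0,0,-0.9,0,0,0],[0,0,-0.9,0,0,0],[-0.5,-0.4,-0.3,0,0,0],[-0.7,-0.52,0,0,0,0],[-0.7,-0.52,0,0,0,0],[-0.7,-0.52,0,0,0,0],[-0.7,-0.52,0,0,0,0],[-0.7,-0.52,0,0,0,0]],
  ],
)

```text
time_s: 23.15
position: [0.4838, -0.1707, 0.1223]
tool_rot: [[-0.656, 0.755, 0.0], [0.755, 0.656, -0.0], [-0.0, 0.0, -1.0]]
ft_force: [0.6, 0.5, 0.2]
grip_width: 0.0278
```

Request:
jog_arm(
  plan=[
    [[-0.7,-0.52,0,0,0,0],[-0.7,-0.52,0,0,0,0],[-0.7,-0.52,0,0,0,0],[-0.7,-0.52,0,0,0,0],[-0.6,-0.4,0,0,0,0],[0,0,0,0,0,0],[0,0,0,0,0,0]],
  ],
)

```text
time_s: 23.85
position: [0.4981, -0.3368, 0.1218]
tool_rot: [[-0.656, 0.755, -0.001], [0.755, 0.656, 0.001], [0.001, 0.0, -1.0]]
ft_force: [-0.6, 0.7, -0.8]
grip_width: 0.0282
```

```bash
python3 m.py 15 wrist hex_plate;python3 f.py wrist15 0.002 0.018 0.5 -0.342 0.08 o; python3 go.py 0.500 -0.342 0.0 41
```

```text
wrist hex_plate 0.86 [250.7 113.3 387.2 265.7] n 13993 ztop 0.010 zmin 0.006 med [ 0.492 -0.334  0.009] toprect [ 0.5   -0.342] [122.935 139.693] 38.768917083740234 13993
23.95
n 14055 z 0.009210052379516599 mean [ 0.4931 -0.3348] rect [ 0.493  -0.3338] [124.4199 120.0401] ang 39.1 circ [ 0.4995 -0.3422] 71.18809509277344
[125.5 126.4 126.6 126.3 125.3 123.8 122.1 120.7 120.8 121.3 123.  124.7
 125.9 126.6 127.  126.4 125.4 124.1 122.  119.8 117.8 116.1 114.6 112.8
 110.8 108.2 106.5 106.2 109.  111.3 113.3 115.  117.1 119.4 121.8 123.9]
pos [ 0.4983 -0.3359  0.1221] phi 41.1 tilt [-4.e-04  6.e-04 -1.e+00] w 0.0282 t 23.95 F [ 0.4 -0.  -0.8]
turn units 0.008 shift units [-0.145 -0.069  3.052]
```

View pics/wrist15.png

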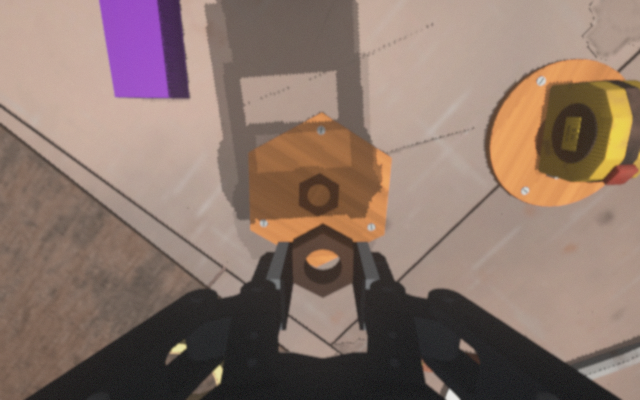

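```bash
python3 - <<'E'
from h import *
n=np.load('pics/wrist15.npz');W=n['W'];g=cv2.cvtColor(n['im'],cv2.COLOR_RGB2GRAY)
print(np.nanmedian(W[192:199,316:323].reshape(-1,3),0))
h=cv2.cvtColor(n['im'],cv2.COLOR_RGB2HSV)
m=(g[165:222,290:350]<62)&(W[165:222,290:350,2]<.02); v,u=np.nonzero(m); print(m.sum(),u.min()+290,u.max()+290,v.min()+165,v.max()+165)
P=W[165:222,290:350][m][:,:2].astype(np.float32); print(cv2.minEnclosingCircle(P*1000))
save(cv2.resize(n['im'][100:250,240:400],None,fx=4,fy=4),'c15')
E
```

```text
[ 0.50008344 -0.34171224  0.00997015]
702 300 337 175 214
((499.466796875, -342.015869140625), 18.566621780395508)
```

View pics/c15.png

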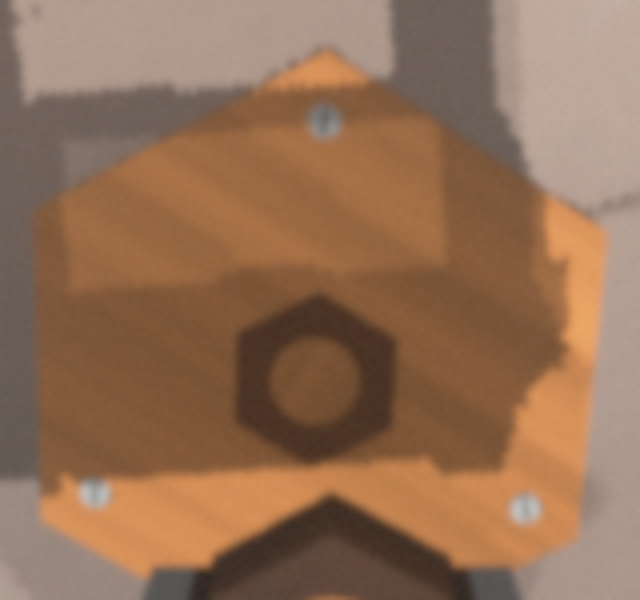

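Request:
jog_arm(
  plan=[
    [[-0.13,-0.09,0.4,0,0,0],[0,0,0.8,0,0,0],[0,0,0.8,0,0,0],[0,0,0.6,0,0,0],[0,0,0.4,0,0,0],[0,0,0,0,0,0],[0,0,0,0,0,0]],
  ],
)

```text
time_s: 24.65
position: [0.4995, -0.3428, 0.0028]
tool_rot: [[-0.657, 0.754, 0.0], [0.754, 0.657, -0.0], [-0.001, 0.0, -1.0]]
ft_force: [-0.6, 0.2, 0.2]
grip_width: 0.0279
```

```bash
python3 go.py 0.4993 -0.342 -0.0065 41
```

```text
pos [ 0.4995 -0.3428  0.0028] phi 41.1 tilt [ 4.e-04 -4.e-04 -1.e+00] w 0.0279 t 24.65 F [-0.6  0.2  0.2]
turn units 0.009 shift units [0.019 0.008 0.232]
```

Request:
jog_arm(
  plan=[
    [[0.02,0,0.12,0,0,0],[0,0,0.11,0,0,0],[0,0,0,0,0,0],[0,0,0,0,0,0]],
  ],
)

```text
time_s: 25.05
position: [0.4986, -0.3427, -0.007]
tool_rot: [[-0.656, 0.754, 0.0], [0.754, 0.656, -0.0], [-0.0, -0.0, -1.0]]
ft_force: [0.0, 0.7, 0.3]
grip_width: 0.0286
```

Request:
jog_arm(
  plan=[
    [[0,0,0,0,0,0],[0,0,0,0,0,0],[0,0,0,0,0,0]],
  ],
  grip=0.1,
)

```text
time_s: 25.35
position: [0.4987, -0.3427, -0.0071]
tool_rot: [[-0.656, 0.754, 0.0], [0.754, 0.656, -0.0], [-0.0, -0.0, -1.0]]
ft_force: [0.5, 0.1, -0.2]
grip_width: 0.0472
```

Request:
jog_arm(
  plan=[
    [[0,0,-0.5,0,0,0],[0,0,-0.9,0,0,0],[0,0,-0.9,0,0,0],[0,0,-0.9,0,0,0],[0,0,-0.9,0,0,0],[0,0,-0.6,0,0,0],[0,0,0,0,0,0]],
  ],
  grip=0.8,
)

```text
time_s: 26.05
position: [0.4996, -0.3436, 0.1846]
tool_rot: [[-0.656, 0.754, 0.005], [0.754, 0.656, -0.005], [-0.007, 0.0, -1.0]]
ft_force: [-0.5, -0.6, 0.1]
grip_width: 0.0767
```

```bash
python3 m.py 16 wrist hex_nut,hex_plate;python3 f.py wrist16 0.002 0.03 0.5 -0.342 0.08 o;python3 f.py wrist16 0.019 0.03 0.5 -0.342 0.03; python3 go.py 0.492 0.365 0.19 19
```

```text
wrist hex_nut 0.57 [311.7 156.6 338.5 189.5] n 398 ztop 0.022 zmin 0.013 med [ 0.498 -0.341  0.021] toprect [ 0.498 -0.341] [30.664 27.895] 9.724802017211914 392
wrist hex_plate 0.8 [266.9 103.3 380.7 235.3] n 10251 ztop 0.008 zmin 0.004 med [ 0.496 -0.338  0.007] toprect [ 0.498 -0.342] [138.034 121.988] 8.946054458618164 10251
26.2
n 11142 z 0.006682657233244927 mean [ 0.4969 -0.3398] rect [ 0.4987 -0.3417] [124.1318 141.0469] ang 39.1 circ [ 0.4984 -0.342 ] 71.10218048095703
[124.9 125.8 125.9 125.4 124.4 123.  121.4 120.1 120.3 120.6 122.2 123.7
 124.9 125.4 125.7 125.3 124.3 123.  121.5 120.3 120.3 120.5 122.  123.7
 124.8 125.5 125.8 125.1 124.2 122.7 121.2 120.2 120.3 120.9 122.4 123.9]
n 477 z 0.02092672459329592 mean [ 0.4981 -0.3412] rect [ 0.4981 -0.3415] [29.0795 32.9397] ang 41.5 circ [ 0.4985 -0.3415] 16.723655700683594
[30.3 30.5 30.8 30.7 30.6 30.2 29.7 29.4 29.  29.1 29.2 29.7 30.  30.1
 30.1 30.2 30.1 29.7 29.  28.8 28.7 28.9 29.2 29.6 30.  30.4 30.6 30.4
 30.1 29.8 29.6 29.1 28.8 28.9 29.5 29.9]
pos [ 0.4983 -0.3423  0.1798] phi 41.0 tilt [-0.0013  0.0013 -1.    ] w 0.0770 t 26.2 F [-0.1  0.2  0.1]
turn units 2.562 shift units [16.771  5.608 -0.233]
```

View pics/wrist16.png

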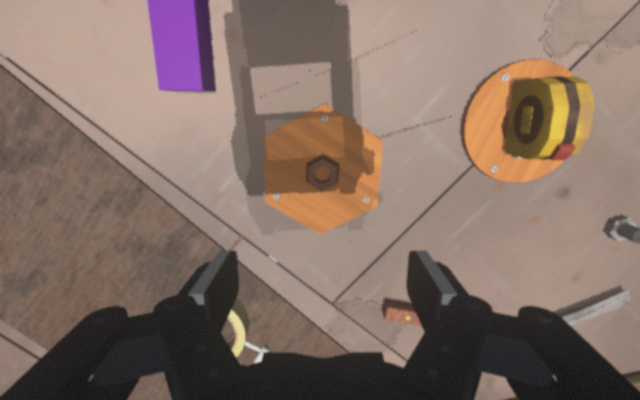

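Request:
jog_arm(
  plan=[
    [[0,0,0,0,0,0.85],[0,0,0,0,0,0.85],[0,0,0,0,0,0.86],[0.85,0.28,0,0,0,0],[0.9,0.3,0,0,0,0],[0.9,0.3,0,0,0,0],[0.9,0.3,0,0,0,0],[0.9,0.3,0,0,0,0],[0.9,0.3,0,0,0,0],[0.9,0.3,0,0,0,0]],
  ],
)

```text
time_s: 27.2
position: [0.495, -0.0775, 0.1795]
tool_rot: [[-0.326, 0.945, -0.002], [0.945, 0.326, 0.001], [0.002, -0.002, -1.0]]
ft_force: [0.9, 0.2, 0.5]
grip_width: 0.0771
```

Request:
jog_arm(
  plan=[
    [[0.9,0.3,0,0,0,0],[0.9,0.3,0,0,0,0],[0.9,0.3,0,0,0,0],[0.9,0.3,0,0,0,0],[0.9,0.3,0,0,0,0],[0.9,0.3,0,0,0,0],[0.9,0.3,0,0,0,0],[0.9,0.3,0,0,0,0],[0.9,0.3,0,0,0,0],[0.9,0.3,0,0,0,0]],
  ],
)

```text
time_s: 28.2
position: [0.4911, 0.3017, 0.1793]
tool_rot: [[-0.326, 0.945, -0.003], [0.945, 0.326, -0.001], [-0.0, -0.003, -1.0]]
ft_force: [1.0, -0.6, 0.1]
grip_width: 0.0773
```

Request:
jog_arm(
  plan=[
    [[0.6,0.2,0,0,0,0],[0,0,0,0,0,0],[0,0,0,0,0,0]],
  ],
)

```text
time_s: 28.5
position: [0.4912, 0.3253, 0.1795]
tool_rot: [[-0.327, 0.945, -0.002], [0.945, 0.327, -0.001], [-0.0, -0.003, -1.0]]
ft_force: [0.4, -0.8, 0.6]
grip_width: 0.0766
```

```bash
python3 m.py 17 wrist pipe_stub,broad_plate;python3 f.py wrist17 0.004 0.015 0.492 0.365 0.1 o;python3 f.py wrist17 0.085 0.105 0.492 0.365 0.04; python3 go.py 0.492 0.365 0.19 19
```

```text
wrist pipe_stub 0.77 [316.1 121.2 372.2 178.7] n 1323 ztop 0.095 zmin 0.016 med [0.504 0.359 0.078] toprect [0.495 0.367] [39.079 40.3  ] 62.96270751953125 477
wrist broad_plate 0.85 [284.8  74.7 393.9 192.6] n 10088 ztop 0.011 zmin 0.007 med [0.487 0.381 0.01 ] toprect [0.493 0.369] [102.583 122.674] 19.349302291870117 10088
28.65
n 9854 z 0.009489054974251503 mean [0.4882 0.3756] rect [0.4927 0.3687] [105.1885 125.1146] ang 19.4 circ [0.4925 0.3692] 79.88436889648438
[122.7 117.4 111.5 105.7 102.8 106.8 113.  118.6 123.6 128.  131.7 134.5
 136.8 138.1 139.  139.  138.1 136.4 134.  130.9 127.1 123.3 121.7 124.7
 128.6 132.3 135.2 137.5 139.1 139.8 139.6 138.9 137.  134.4 131.3 127.3]
n 768 z 0.09413770123280935 mean [0.4965 0.3656] rect [0.4955 0.366 ] [41.1931 41.7821] ang 20.3 circ [0.4958 0.366 ] 21.012815475463867
[40.6 40.5 40.5 40.4 40.3 40.5 40.5 40.6 40.6 40.5 40.6 40.4 40.4 40.5
 40.4 40.5 40.4 40.5 40.6 40.7 40.7 40.9 40.8 41.  40.9 40.9 40.9 41.
 40.7 40.6 40.6 40.6 40.7 40.6 40.6 40.6]
pos [0.4917 0.3244 0.1805] phi 18.9 tilt [-8.e-04 -5.e-04 -1.e+00] w 0.0766 t 28.65 F [-0.8 -0.2  0.4]
turn units -0.006 shift units [ 0.957  0.336 -0.239]
```

View pics/wrist17.png

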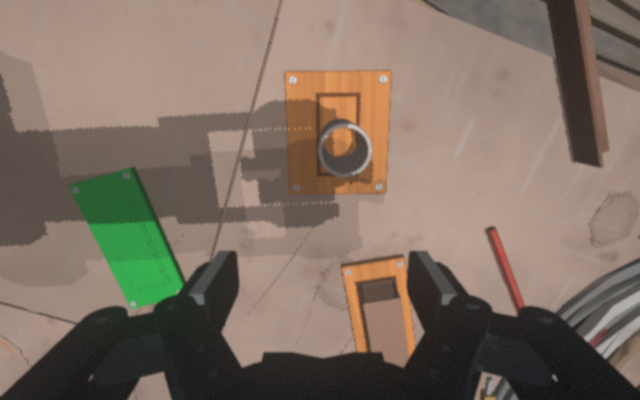

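```bash
python3 go.py 0.4957 0.366 0.033 19
```

```text
pos [0.4917 0.3244 0.1805] phi 18.9 tilt [-8.e-04 -5.e-04 -1.e+00] w 0.0766 t 28.65 F [-0.8 -0.2  0.4]
turn units -0.006 shift units [0.951 0.435 3.686]
```

Request:
jog_arm(
  plan=[
    [[0.5,0.22,0.1,0,0,0],[0.45,0.22,0.3,0,0,0],[0,0,0.7,0,0,0],[0,0,0.7,0,0,0],[0,0,0.3,0,0,0],[0,0,0,0,0,0],[0,0,0,0,0,0]],
  ],
  grip=0.9,
)

```text
time_s: 29.35
position: [0.4967, 0.367, 0.098]
tool_rot: [[-0.325, 0.946, 0.002], [0.946, 0.325, 0.001], [0.0, 0.002, -1.0]]
ft_force: [0.4, 0.9, 0.3]
grip_width: 0.0813
```

```bash
python3 go.py 0.4957 0.366 0.033 19; python3 m.py 18 wrist pipe_stub; python3 f.py wrist18 0.085 0.105 0.495 0.366 0.03
```

```text
pos [0.4967 0.367  0.098 ] phi 19.0 tilt [ 1.5e-03  7.0e-04 -1.0e+00] w 0.0813 t 29.35 F [0.4 0.9 0.3]
turn units -0.002 shift units [-0.017 -0.034  1.626]
wrist pipe_stub 0.58 [280.  171.7 357.6 270.3] n 4972 ztop 0.095 zmin 0.010 med [0.496 0.359 0.073] toprect [0.495 0.367] [39.764 41.396] 19.911108016967773 1306
29.45
n 1813 z 0.09371381928640149 mean [0.4955 0.3667] rect [0.4955 0.3668] [41.7066 42.232 ] ang 19.2 circ [0.4954 0.3667] 21.435171127319336
[40.5 40.3 40.4 40.3 40.3 40.3 40.3 40.3 40.4 40.4 40.6 40.8 40.8 40.8
 40.8 40.8 40.9 40.9 40.7 40.8 40.8 40.7 40.6 40.9 40.9 41.  40.9 40.9
 40.9 40.8 40.7 40.7 40.8 40.6 40.7 40.5]
```

View pics/wrist18.png

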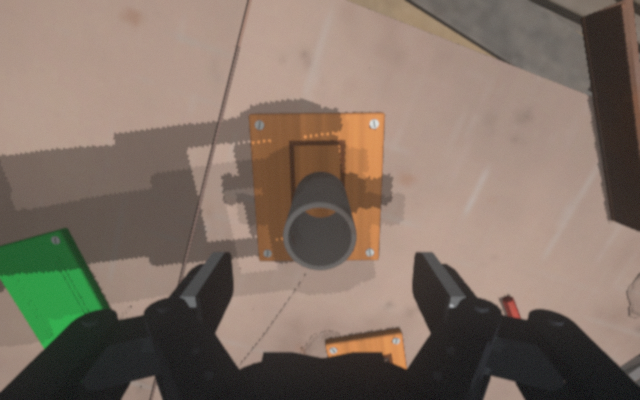

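Pipe (320,235) sits centred between the open fingers.

Request:
jog_arm(
  plan=[
    [[0,-0.03,0.5,0,0,0],[0,0,0.6,0,0,0],[0,0,0.5,0,0,0],[0,0,0,0,0,0],[0,0,0,0,0,0]],
  ],
)

```text
time_s: 29.95
position: [0.4954, 0.3671, 0.0341]
tool_rot: [[-0.326, 0.945, 0.001], [0.945, 0.326, 0.001], [0.0, 0.002, -1.0]]
ft_force: [0.4, 0.0, 1.5]
grip_width: 0.081
```

Request:
jog_arm(
  plan=[
    [[0,0,0,0,0,0],[0,0,0,0,0,0],[0,0,0,0,0,0],[0,0,0,0,0,0],[0,0,0,0,0,0],[0,0,0,0,0,0]],
  ],
  grip=-1,
  squeeze=50,
)

```text
time_s: 30.55
position: [0.4952, 0.367, 0.034]
tool_rot: [[-0.326, 0.945, 0.002], [0.945, 0.326, 0.001], [0.0, 0.002, -1.0]]
ft_force: [-0.7, -0.3, 5.9]
grip_width: 0.0408
```

```bash
python3 go.py 0.46 0.02 0.1 19
```

```text
pos [0.4952 0.367  0.034 ] phi 19.0 tilt [ 1.5e-03  7.0e-04 -1.0e+00] w 0.0408 t 30.55 F [-0.7 -0.3  5.9]
turn units 0.003 shift units [-7.916 -3.653 -1.659]
```

Request:
jog_arm(
  plan=[
    [[0,0,-0.4,0,0,0],[0,0,-0.7,0,0,0],[0,0,-0.6,0,0,0],[-0.4,-0.2,0,0,0,0],[-0.7,-0.32,0,0,0,0],[-0.7,-0.32,0,0,0,0],[-0.7,-0.32,0,0,0,0],[-0.7,-0.32,0,0,0,0],[-0.7,-0.32,0,0,0,0],[-0.7,-0.32,0,0,0,0]],
  ],
)

```text
time_s: 31.55
position: [0.4742, 0.164, 0.1008]
tool_rot: [[-0.326, 0.945, -0.0], [0.945, 0.326, -0.0], [0.0, -0.0, -1.0]]
ft_force: [0.8, 0.1, -1.4]
grip_width: 0.0406
```

Request:
jog_arm(
  plan=[
    [[-0.7,-0.32,0,0,0,0],[-0.7,-0.32,0,0,0,0],[-0.7,-0.32,0,0,0,0],[-0.7,-0.32,0,0,0,0],[-0.4,-0.2,0,0,0,0],[0,0,0,0,0,0],[0,0,0.6,0,0,0],[0,0,0.6,0,0,0],[0,0,0.4,0,0,0],[0,0,0,0,0,0]],
  ],
)

```text
time_s: 32.55
position: [0.4592, 0.0259, 0.0353]
tool_rot: [[-0.326, 0.945, -0.004], [0.945, 0.326, 0.001], [0.002, -0.003, -1.0]]
ft_force: [0.1, 1.1, -2.2]
grip_width: 0.0405
```

```bash
python3 go.py 0.46 0.02 0.025 19; python3 - <<'E'
from h import *
im,d=vision.get_image('wrist'); save(im,'w19')
im,d=vision.get_image('scene'); save(cv2.resize(im[120:300,200:460],None,fx=3,fy=3),'s19')
E
```

```text
pos [0.4592 0.0259 0.0353] phi 19.1 tilt [-0.0039  0.001  -1.    ] w 0.0405 t 32.55 F [ 0.1  1.1 -2.2]
turn units 0.006 shift units [-0.146 -0.028  0.257]
```

View pics/s19.png

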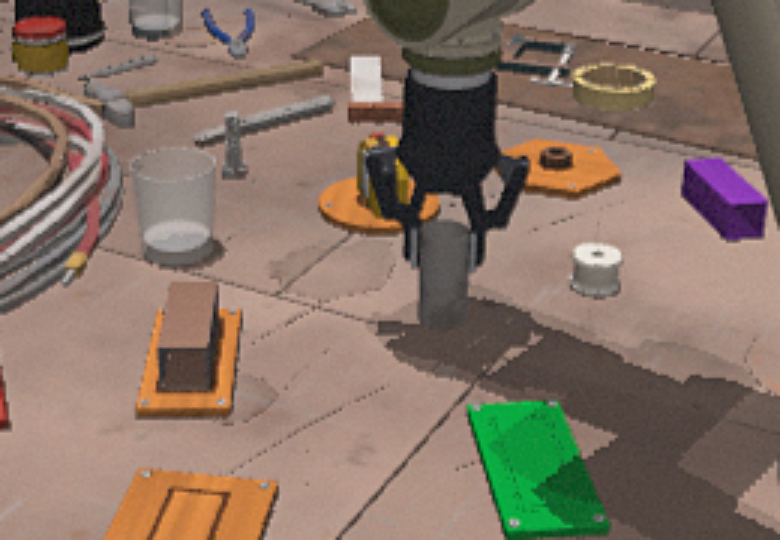

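Request:
jog_arm(
  plan=[
    [[0,0,0.15,0,0,0],[0,0,0.08,0,0,0],[0,0,0,0,0,0],[0,0,0,0,0,0]],
  ],
)

```text
time_s: 33.05
position: [0.4604, 0.0249, 0.0278]
tool_rot: [[-0.326, 0.945, 0.0], [0.945, 0.326, -0.0], [-0.0, 0.0, -1.0]]
ft_force: [-0.1, -0.4, -1.2]
grip_width: 0.0413
```

```bash
python3 go.py 0.46 0.02 0.024 19
```

```text
pos [0.4604 0.0249 0.0278] phi 19.0 tilt [ 3.e-04 -1.e-04 -1.e+00] w 0.0413 t 33.05 F [-0.1 -0.4 -1.2]
turn units 0.002 shift units [-0.112 -0.05   0.095]
```

Request:
jog_arm(
  plan=[
    [[0,0,0.08,0,0,0],[0,0,0,0,0,0],[0,0,0,0,0,0]],
  ],
)

```text
time_s: 33.35
position: [0.4603, 0.0249, 0.0244]
tool_rot: [[-0.326, 0.945, -0.0], [0.945, 0.326, 0.0], [0.0, -0.0, -1.0]]
ft_force: [-0.1, 0.4, -2.0]
grip_width: 0.0412
```

Request:
jog_arm(
  plan=[
    [[0,0,0,0,0,0],[0,0,0,0,0,0],[0,0,0,0,0,0],[0,0,0,0,0,0],[0,0,0,0,0,0]],
  ],
  grip=0.9,
)

```text
time_s: 33.85
position: [0.4604, 0.0249, 0.0245]
tool_rot: [[-0.326, 0.945, 0.0], [0.945, 0.326, -0.0], [-0.0, 0.0, -1.0]]
ft_force: [-0.2, -0.2, -0.1]
grip_width: 0.0808
```

Request:
jog_arm(
  plan=[
    [[0,0,-0.4,0,0,0],[0,0,-0.8,0,0,0],[0,0,-0.9,0,0,0],[0,0,-0.9,0,0,0],[0,0,-0.9,0,0,0],[0,0,0,0,0,0]],
  ],
)

```text
time_s: 34.45
position: [0.4623, 0.0246, 0.1846]
tool_rot: [[-0.326, 0.945, 0.009], [0.945, 0.326, -0.002], [-0.004, 0.008, -1.0]]
ft_force: [1.1, -0.3, -0.1]
grip_width: 0.0812
```

```bash
 python3 m.py 20 wrist pipe_stub,pocket_tape; python3 f.py wrist20 0.075 0.095 0.46 0.023 0.03; python3 go.py 0.617 -0.175 0.19 43
```

```text
wrist pipe_stub 0.64 [291.3 153.7 343.6 213.6] n 1733 ztop 0.082 zmin 0.002 med [0.46  0.017 0.058] toprect [0.459 0.025] [39.274 40.35 ] 20.075439453125 460
wrist pocket_tape 0.62 [367.5 325.2 409.7 371.3] n 886 ztop 0.060 zmin 0.010 med [ 0.597 -0.135  0.036] toprect [ 0.604 -0.134] [24.824 11.093] 2.586677312850952 140
wrist pocket_tape 0.2 [293.1 152.9 346.  215.1] n 1644 ztop 0.082 zmin -0.002 med [0.46  0.016 0.057] toprect [0.458 0.025] [38.441 40.328] 18.852069854736328 397
34.6
n 639 z 0.08130199572338732 mean [0.4591 0.0249] rect [0.4588 0.025 ] [41.1093 41.3241] ang 19.2 circ [0.4588 0.0248] 21.191354751586914
[40.4 40.3 40.4 40.6 40.7 40.4 40.3 40.3 40.4 40.5 40.6 40.6 40.9 40.7
 40.6 40.6 40.8 40.8 41.  41.  40.9 40.8 41.  40.6 40.7 40.8 40.9 40.9
 40.8 40.8 40.7 40.8 40.9 40.8 40.6 40.5]
pos [0.4599 0.025  0.1797] phi 19.0 tilt [-1.1e-03  2.0e-04 -1.0e+00] w 0.0809 t 34.6 F [ 0.2  0.5 -0.8]
turn units -2.790 shift units [-6.336 -0.538 -0.262]
```

View pics/wrist20.png

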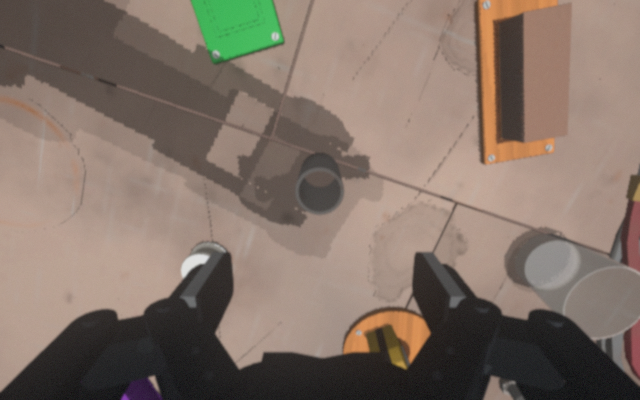

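Request:
jog_arm(
  plan=[
    [[0,0,0,0,0,-0.7],[0,0,0,0,0,-0.7],[0,0,0,0,0,-0.7],[0,0,0,0,0,-0.7],[-0.9,-0.08,0,0,0,0],[-0.9,-0.08,0,0,0,0],[-0.9,-0.08,0,0,0,0],[-0.9,-0.08,0,0,0,0],[-0.9,-0.08,0,0,0,0],[-0.9,-0.08,0,0,0,0]],
  ],
  grip=0.6,
)

```text
time_s: 35.6
position: [0.5941, -0.147, 0.1784]
tool_rot: [[-0.683, 0.73, -0.003], [0.73, 0.683, 0.001], [0.003, -0.001, -1.0]]
ft_force: [0.5, 0.9, 0.4]
grip_width: 0.0685
```

Request:
jog_arm(
  plan=[
    [[-0.6,-0.06,-0.2,0,0,0],[0,0,0,0,0,0],[0,0,0,0,0,0]],
  ],
)

```text
time_s: 35.9
position: [0.608, -0.1649, 0.1866]
tool_rot: [[-0.683, 0.731, -0.003], [0.731, 0.683, 0.001], [0.003, -0.001, -1.0]]
ft_force: [0.5, 0.3, -0.3]
grip_width: 0.0679
```

```bash
 python3 m.py 21 wrist pocket_tape,round_plate; python3 f.py wrist21 0.02 0.085 0.617 -0.165 0.055; python3 f.py wrist21 0.07 0.085 0.617 -0.165 0.055;python3 f.py wrist21 0.004 0.015 0.617 -0.175 0.08 o; python3 go.py 0.617 -0.175 0.19 43
```

```text
wrist pocket_tape 0.72 [313.8 146.6 349.5 229.1] n 2724 ztop 0.076 zmin 0.022 med [ 0.611 -0.157  0.074] toprect [ 0.62  -0.166] [33.316 54.724] 42.88856506347656 1817
wrist pocket_tape 0.6 [273.  126.5 385.9 235.5] n 6138 ztop 0.011 zmin 0.004 med [ 0.617 -0.162  0.009] toprect [ 0.624 -0.167] [119.848 120.535] 86.2737045288086 6137
wrist round_plate 0.95 [272.1 127.4 387.9 238.3] n 6109 ztop 0.011 zmin 0.007 med [ 0.617 -0.162  0.009] toprect [ 0.623 -0.167] [119.632 119.741] 89.46675109863281 6109
36.05
n 2991 z 0.07323293724554866 mean [ 0.6128 -0.1581] rect [ 0.6169 -0.1617] [37.374  69.8536] ang 43.3 circ [ 0.6158 -0.1612] 36.43319320678711
[60.7 58.2 55.5 52.4 49.  45.5 42.  38.9 36.3 35.5 37.3 40.4 44.1 47.7
 51.1 54.1 56.9 59.5 61.8 64.  65.2 66.6 67.4 67.7 67.8 67.5 66.7 66.7
 67.4 68.  67.9 67.9 67.3 66.  64.7 62.6]
n 1929 z 0.0750218523285616 mean [ 0.6182 -0.1639] rect [ 0.6204 -0.1664] [33.9668 56.5697] ang 44.2 circ [ 0.6193 -0.1653] 30.012462615966797
[47.2 46.  44.7 43.1 41.3 39.4 37.5 35.3 33.4 33.1 34.7 36.7 39.  41.
 42.6 44.  45.4 47.  48.1 49.3 49.9 50.4 51.3 51.7 52.1 52.2 52.2 52.
 51.9 51.8 51.6 51.  50.2 49.8 49.2 48.4]
n 6631 z 0.0094536643944486 mean [ 0.6205 -0.1643] rect [ 0.6231 -0.1672] [122.7204 122.5884] ang 1.3 circ [ 0.6235 -0.1675] 61.980751037597656
[117.  117.1 117.  117.1 117.  117.1 117.  117.  116.7 117.  116.9 117.
 116.9 117.  117.2 117.1 117.  117.  117.1 117.1 117.2 117.1 117.3 117.2
 117.3 117.3 117.1 117.2 117.5 117.3 117.2 117.2 117.3 117.1 117.2 117.2]
pos [ 0.6079 -0.1641  0.1879] phi 43.1 tilt [-1.3e-03  7.0e-04 -1.0e+00] w 0.0683 t 36.05 F [0.2 0.1 0.7]
turn units 0.016 shift units [-0.355 -0.019 -0.053]
```

View pics/wrist21.png

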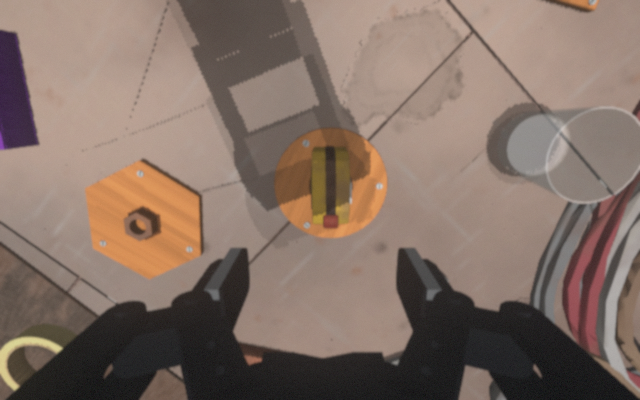

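```bash
for b in "0.014 0.03" "0.03 0.05" "0.05 0.07" "0.07 0.085"; do python3 e.py wrist21 $b 0.06 0.6233 -0.1673; done; python3 - <<'E'
from h import *
n=np.load('pics/wrist21.npz'); save(cv2.resize(n['im'][115:250,260:400],None,fx=4,fy=4),'c21')
for f in ['side1','scene1']:
    W=np.load('pics/%s.npz'%f)['W']; R=env.observe()['tool_rot']
    for zl,zh in [(.02,.04),(.04,.06),(.06,.085)]:
        m=(W[...,2]>zl)&(W[...,2]<zh)&(np.hypot(W[...,0]-.6233,W[...,1]+.1673)<.065); a=(W[m]-[.6233,-.1673,0])@R*1000
        print(f,zl,len(a),np.percentile(a[:,0],[1,99]),np.percentile(a[:,1],[1,99]))
E
```

```text
63
x [41.7 41.9 43.4 43.4]
y [-18.3 -18.1  14.6  15. ]
115
x [27.2 27.9 43.4 43.4]
y [-19.6 -19.4  14.4  14.8]
897
x [-26.3 -26.2  42.6  43.3]
y [-19.4 -19.2  17.6  17.8]
1933
x [-24.6 -23.   29.4  30.4]
y [-18.  -17.9  15.   15.4]
side1 0.02 115 [-34.26921     37.45045982] [-22.65727059   7.03371712]
side1 0.04 125 [-32.2614212   37.76250111] [-23.05648453  12.4783639 ]
side1 0.06 231 [-28.63694319  34.26368024] [-21.41471527  15.94371289]
scene1 0.02 76 [-26.93570144  47.38786697] [-4.84333213 16.69701773]
scene1 0.04 83 [-27.00441029  47.44021926] [-5.92120775 17.08958405]
scene1 0.06 112 [-16.29387076  38.50401596] [-16.71207886  17.38928855]
```

View pics/c21.png

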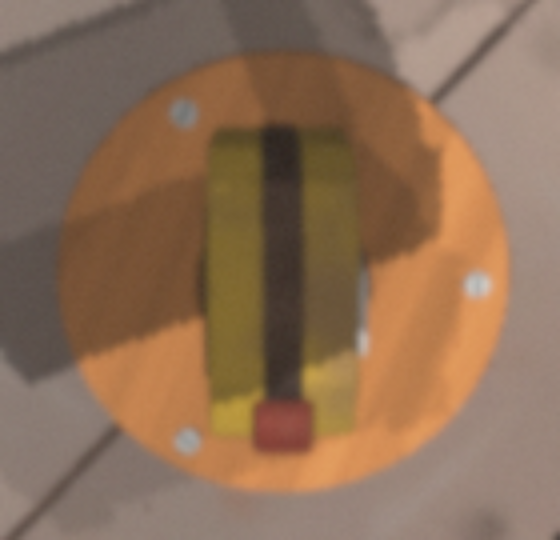

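```bash
python3 go.py 0.6177 -0.1638 0.1 43.7
```

```text
pos [ 0.6079 -0.1641  0.1879] phi 43.1 tilt [-1.3e-03  7.0e-04 -1.0e+00] w 0.0683 t 36.05 F [0.2 0.1 0.7]
turn units -0.066 shift units [-0.167  0.183  2.197]
```

Request:
jog_arm(
  plan=[
    [[-0.17,0.18,0.4,0,0,-0.06],[0,0,0.9,0,0,0],[0,0,0.8,0,0,0],[0,0,0,0,0,0],[0,0,0,0,0,0]],
  ],
)

```text
time_s: 36.55
position: [0.6187, -0.1649, 0.1045]
tool_rot: [[-0.69, 0.724, -0.0], [0.724, 0.69, 0.0], [0.0, -0.0, -1.0]]
ft_force: [-0.1, -0.0, 1.1]
grip_width: 0.0685
```

```bash
python3 m.py 22 wrist pocket_tape;  for b in "0.014 0.03" "0.03 0.05" "0.05 0.07" "0.07 0.085"; do python3 e.py wrist22 $b 0.055 0.6177 -0.1638; done;python3 f.py wrist22 0.07 0.085 0.617 -0.165 0.055; python3 go.py 0.6177 -0.1638 0.016 43.7
```

```text
wrist pocket_tape 0.89 [294.4 150.4 352.9 263.7] n 5258 ztop 0.077 zmin 0.018 med [ 0.612 -0.157  0.074] toprect [ 0.621 -0.167] [33.19 54.94] 43.565147399902344 3414
36.65
120
x [34.5 34.6 35.7 35.7]
y [-15.8 -15.6  16.4  16.6]
199
x [ 8.5 33.2 35.7 35.8]
y [-16.2 -15.9  16.9  19.6]
1546
x [-33.7 -31.3  34.9  35.3]
y [-16.7 -16.4  19.4  19.7]
3755
x [-33.1 -31.   22.4  23.7]
y [-16.6 -16.3  16.7  17.1]
n 3741 z 0.07574060272078553 mean [ 0.6182 -0.1641] rect [ 0.6209 -0.1669] [34.0113 57.8207] ang 43.8 circ [ 0.6202 -0.1663] 30.204797744750977
[48.2 46.8 45.2 43.5 41.9 39.9 37.8 35.6 33.6 33.1 34.5 36.8 38.9 41.
 43.  44.7 46.3 47.9 49.2 50.4 51.1 51.9 52.4 52.8 53.  53.3 53.  53.
 53.1 53.2 52.7 52.4 51.9 51.1 50.5 49.6]
pos [ 0.6194 -0.1654  0.1062] phi 43.6 tilt [ 0.0029 -0.0013 -1.    ] w 0.0682 t 36.65 F [-0.3  0.6  0.4]
turn units -0.009 shift units [ 0.064 -0.006  2.255]
```

View pics/wrist22.png

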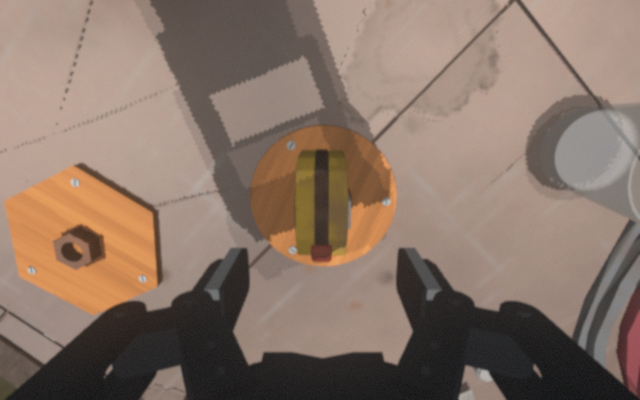

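Request:
jog_arm(
  plan=[
    [[0.04,0,0.5,0,0,0],[0,0,0.7,0,0,0],[0,0,0.6,0,0,0],[0,0,0.4,0,0,0],[0,0,0,0,0,0],[0,0,0,0,0,0]],
  ],
)

```text
time_s: 37.25
position: [0.6182, -0.1644, 0.0181]
tool_rot: [[-0.69, 0.724, 0.002], [0.724, 0.69, -0.001], [-0.002, 0.001, -1.0]]
ft_force: [0.0, 0.2, -0.5]
grip_width: 0.0685
```

Request:
jog_arm(
  plan=[
    [[0,0,0,0,0,0],[0,0,0,0,0,0],[0,0,0,0,0,0],[0,0,0,0,0,0],[0,0,0,0,0,0],[0,0,0,0,0,0]],
  ],
  grip=-1,
  squeeze=40,
)

```text
time_s: 37.85
position: [0.6178, -0.1643, 0.0177]
tool_rot: [[-0.69, 0.724, 0.002], [0.724, 0.69, -0.001], [-0.002, 0.001, -1.0]]
ft_force: [-0.9, -0.4, 5.6]
grip_width: 0.0336
```

```bash
python3 go.py 0.6177 -0.1638 0.016 43.7
```

```text
pos [ 0.6178 -0.1643  0.0177] phi 43.6 tilt [ 0.0019 -0.001  -1.    ] w 0.0336 t 37.85 F [-0.9 -0.4  5.6]
turn units -0.011 shift units [0.012 0.006 0.042]
```

Request:
jog_arm(
  plan=[
    [[0,0,-0.4,0,0,0],[0,0,-0.7,0,0,0],[0,0,-0.8,0,0,0],[0,0,-0.7,0,0,0],[0,0,0,0,0,0.5],[0,0,0,0,0,0.6],[0,0,0,0,0,0.6],[0,0,0,0,0,0.6],[0,0,0,0,0,0.52],[0,0,0,0,0,0]],
  ],
)

```text
time_s: 38.85
position: [0.6171, -0.1639, 0.1201]
tool_rot: [[-0.331, 0.944, -0.001], [0.944, 0.331, 0.0], [0.001, -0.001, -1.0]]
ft_force: [-0.2, 0.8, -2.2]
grip_width: 0.0336
```

```bash
python3 go.py 0.4927 0.3687 0.125 19.4
```

```text
pos [ 0.6171 -0.1639  0.1201] phi 19.3 tilt [-8.e-04  4.e-04 -1.e+00] w 0.0336 t 38.85 F [-0.2  0.8 -2.2]
turn units -0.008 shift units [13.591  1.49  -0.114]
```

Request:
jog_arm(
  plan=[
    [[0.4,0.05,0,0,0,0],[0.75,0.08,0,0,0,0],[0.75,0.08,0,0,0,0],[0.75,0.08,0,0,0,0],[0.75,0.08,0,0,0,0],[0.75,0.08,0,0,0,0],[0.75,0.08,0,0,0,0],[0.75,0.08,0,0,0,0],[0.75,0.08,0,0,0,0],[0.75,0.08,0,0,0,0]],
  ],
)

```text
time_s: 39.85
position: [0.5504, 0.118, 0.1205]
tool_rot: [[-0.334, 0.943, -0.0], [0.943, 0.334, 0.0], [0.0, -0.0, -1.0]]
ft_force: [0.2, 0.2, -2.0]
grip_width: 0.0339
```

Request:
jog_arm(
  plan=[
    [[0.75,0.08,0,0,0,0],[0.75,0.08,0,0,0,0],[0.75,0.08,0,0,0,0],[0.75,0.08,0,0,0,0],[0.75,0.08,0,0,0,0],[0.75,0.08,0,0,0,0],[0.75,0.08,0,0,0,0],[0.6,0.08,0,0,0,0],[0.3,0.04,0,0,0,0],[0,0,0,0,0,0]],
  ],
)

```text
time_s: 40.85
position: [0.4947, 0.3583, 0.1203]
tool_rot: [[-0.335, 0.942, -0.0], [0.942, 0.335, -0.0], [0.0, -0.0, -1.0]]
ft_force: [-0.4, -0.1, -2.7]
grip_width: 0.0336
```

```bash
python3 go.py 0.4927 0.3687 0.05 19.4; python3 m.py 23 wrist broad_plate,pocket_tape; python3 f.py wrist23 0.005 0.015 0.493 0.369 0.1 o;  python3 e.py wrist23 0.005 0.015 0.1 0.4927 0.3687 o;python3 e.py wrist23 0.11 0.19 0.08 0.4927 0.3687
```

```text
pos [0.4947 0.3583 0.1203] phi 19.6 tilt [-3.e-04 -0.e+00 -1.e+00] w 0.0336 t 40.85 F [-0.4 -0.1 -2.7]
turn units 0.017 shift units [0.261 0.041 1.757]
wrist broad_plate 0.79 [259.4 106.7 387.4 240.9] n 10388 ztop 0.010 zmin 0.006 med [0.482 0.393 0.009] toprect [0.493 0.368] [103.453 122.109] 19.486276626586914 10388
wrist pocket_tape 0.59 [276.3 174.5 365.  357.6] n 13807 ztop 0.178 zmin 0.117 med [0.491 0.372 0.175] toprect [0.496 0.356] [33.057 55.148] 19.758981704711914 8513
41.0
n 10933 z 0.009101992548764103 mean [0.486  0.3886] rect [0.4925 0.3685] [105.0793 123.6572] ang 19.3 circ [0.4921 0.3686] 79.99861907958984
[124.  118.6 112.4 106.2 102.9 107.4 113.7 119.8 125.1 129.8 133.7 136.5
 138.3 139.3 139.2 138.3 136.3 133.6 130.  125.3 119.9 117.5 116.9 117.7
 121.7 126.8 131.  134.6 137.2 139.  139.6 139.8 138.6 136.4 133.2 129. ]
10934
x [-60.7 -55.6  61.5  61.6]
y [-52.4 -51.7  51.2  52. ]
17932
x [-41.3 -37.9  25.4  25.6]
y [-37.  -30.5  28.1  34.4]
```

View pics/wrist23.png

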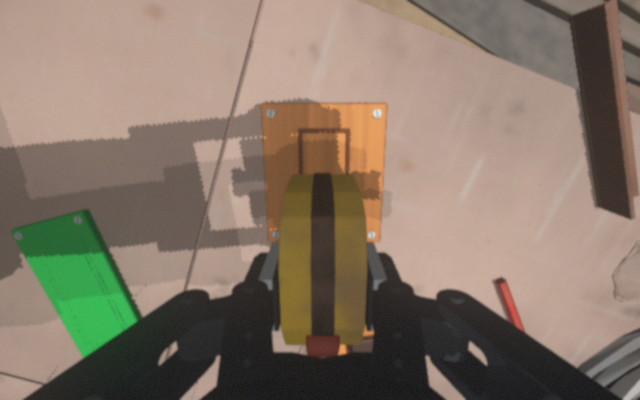

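Request:
jog_arm(
  plan=[
    [[0.14,0.02,0.3,0,0,0],[0.14,0.02,0.6,0,0,0],[0,0,0.6,0,0,0],[0,0,0.5,0,0,0],[0,0,0.3,0,0,0],[0,0,0,0,0,0],[0,0,0,0,0,0]],
  ],
)

```text
time_s: 41.7
position: [0.4939, 0.3682, 0.0289]
tool_rot: [[-0.331, 0.944, 0.001], [0.944, 0.331, 0.0], [0.0, 0.001, -1.0]]
ft_force: [0.0, -0.4, -1.4]
grip_width: 0.0333
```

```bash
python3 go.py 0.4927 0.3687 0.0182 19.4; python3 m.py 24 wrist pocket_tape;python3 e.py wrist24 0.03 0.08 0.07 0.4927 0.3687;python3 e.py wrist24 0.005 0.015 0.1 0.4927 0.3687 o
```

```text
pos [0.4939 0.3682 0.0289] phi 19.3 tilt [ 7.e-04  3.e-04 -1.e+00] w 0.0333 t 41.7 F [ 0.  -0.4 -1.4]
turn units -0.006 shift units [ 0.021 -0.024  0.267]
wrist pocket_tape 0.91 [277.8 172.4 366.5 356.8] n 14020 ztop 0.087 zmin 0.025 med [0.49  0.383 0.084] toprect [0.495 0.366] [33.069 57.036] 18.861648559570312 8617
41.8
5852
x [-28.8 -27.6  36.5  36.6]
y [-28.3 -27.3  30.6  31.7]
16837
x [-33.6 -26.5  62.8  63.3]
y [-52.3 -51.5  51.2  51.8]
```

Front end at +36.5 of 37 mm; lower the last 10 mm and let go.

Request:
jog_arm(
  plan=[
    [[0,-0.02,0.14,0,0,0],[0,0,0.12,0,0,0],[0,0,0,0,0,0],[0,0,0,0,0,0]],
  ],
)

```text
time_s: 42.2
position: [0.4926, 0.3679, 0.0179]
tool_rot: [[-0.332, 0.943, -0.0], [0.943, 0.332, -0.0], [-0.0, -0.0, -1.0]]
ft_force: [-0.3, 0.0, -2.1]
grip_width: 0.0335
```

```bash
python3 go.py 0.4927 0.3687 0.0182 19.4
```

```text
pos [0.4926 0.3679 0.0179] phi 19.4 tilt [-2.e-04 -1.e-04 -1.e+00] w 0.0335 t 42.2 F [-0.3  0.  -2.1]
turn units -0.004 shift units [ 0.017  0.009 -0.008]
```

Request:
jog_arm(
  plan=[
    [[0,0,0,0,0,0],[0,0,0,0,0,0],[0,0,0,0,0,0],[0,0,0,0,0,0]],
  ],
  grip=0.6,
)

```text
time_s: 42.6
position: [0.4927, 0.368, 0.0182]
tool_rot: [[-0.332, 0.943, 0.0], [0.943, 0.332, 0.0], [0.0, 0.0, -1.0]]
ft_force: [-0.3, -0.3, -0.3]
grip_width: 0.0682
```

Request:
jog_arm(
  plan=[
    [[0,0,-0.4,0,0,0],[0,0,-0.8,0,0,0],[0,0,-0.9,0,0,0],[0,0,-0.9,0,0,0],[0,0,-0.9,0,0,0],[0,0,0,0,0,0],[0,0,0,0,0,0]],
  ],
  grip=0.9,
)

```text
time_s: 43.3
position: [0.4927, 0.368, 0.1744]
tool_rot: [[-0.332, 0.943, 0.001], [0.943, 0.332, 0.001], [0.0, 0.001, -1.0]]
ft_force: [-0.9, 0.6, -0.2]
grip_width: 0.0814
```

```bash
python3 m.py 25 wrist pocket_tape,broad_plate;python3 e.py wrist25 0.016 0.085 0.07 0.4927 0.3687;python3 e.py wrist25 0.005 0.015 0.1 0.4927 0.3687 o;python3 f.py wrist25 0.07 0.085 0.493 0.369 0.055; python3 go.py 0.4589 0.025 0.19 19
```

```text
wrist pocket_tape 0.9 [301.3 142.2 343.6 227.4] n 3055 ztop 0.075 zmin 0.021 med [0.49  0.376 0.072] toprect [0.494 0.365] [33.246 54.82 ] 18.72270393371582 2029
wrist broad_plate 0.83 [269.9 114.3 378.8 231.6] n 7879 ztop 0.009 zmin 0.002 med [0.482 0.384 0.008] toprect [0.492 0.369] [103.877 124.075] 19.66981315612793 7873
43.45
3247
x [-33.  -30.4  36.1  36.3]
y [-18.9 -17.9  17.4  18.3]
8170
x [-60.  -59.5  62.1  63. ]
y [-53.3 -52.6  50.2  50.9]
n 1910 z 0.07356553630168919 mean [0.4925 0.3668] rect [0.4933 0.364 ] [34.0339 51.1831] ang 18.7 circ [0.4929 0.3649] 27.143095016479492
[38.6 37.  35.1 33.7 32.8 34.  35.6 37.2 38.7 40.1 41.2 42.3 43.5 44.4
 45.4 46.1 46.8 47.3 47.7 48.3 48.3 48.2 48.  47.8 47.9 47.7 47.3 46.7
 46.1 45.8 45.1 44.6 43.5 42.2 41.  39.9]
pos [0.4921 0.3677 0.1725] phi 19.4 tilt [-0.0025 -0.0012 -1.    ] w 0.0812 t 43.45 F [ 0.6 -1.3 -0.9]
turn units 0.043 shift units [-7.83  -3.575 -0.424]
```

View pics/wrist25.png

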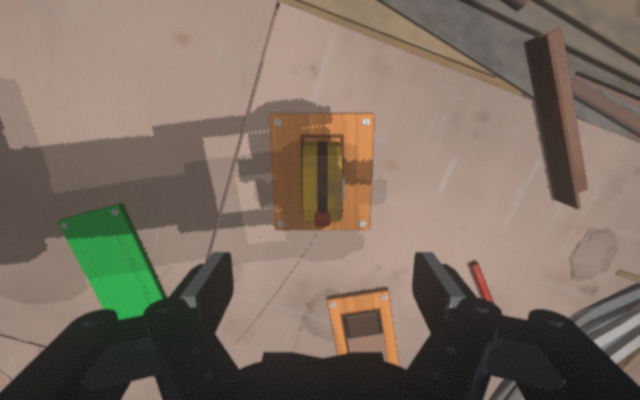

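Request:
jog_arm(
  plan=[
    [[-0.5,-0.3,-0.4,0,0,0],[-0.8,-0.36,0,0,0,0],[-0.8,-0.36,0,0,0,0],[-0.8,-0.36,0,0,0,0],[-0.8,-0.36,0,0,0,0],[-0.8,-0.36,0,0,0,0],[-0.8,-0.36,0,0,0,0],[-0.8,-0.36,0,0,0,0],[-0.8,-0.36,0,0,0,0],[-0.8,-0.36,0,0,0,0]],
  ],
)

```text
time_s: 44.45
position: [0.4605, 0.0291, 0.1891]
tool_rot: [[-0.332, 0.943, -0.002], [0.943, 0.332, 0.0], [0.001, -0.002, -1.0]]
ft_force: [1.1, 0.4, 0.1]
grip_width: 0.0812
```

Request:
jog_arm(
  plan=[
    [[-0.1,0,0.5,0,0,0],[0,0,0.9,0,0,0],[0,0,0.6,0,0,0],[0,0,0,0,0,0],[0,0,0,0,0,0]],
  ],
)

```text
time_s: 44.95
position: [0.4626, 0.0267, 0.1101]
tool_rot: [[-0.332, 0.943, -0.001], [0.943, 0.332, 0.0], [0.001, -0.001, -1.0]]
ft_force: [-0.1, 1.1, 0.1]
grip_width: 0.0814
```

```bash
python3 m.py 26 wrist pipe_stub; python3 f.py wrist26 0.07 0.095 0.459 0.025 0.03; python3 go.py 0.4589 0.025 0.024 19
```

```text
wrist pipe_stub 0.71 [282.9 169.2 351.8 255.3] n 3827 ztop 0.085 zmin -0.001 med [0.462 0.017 0.062] toprect [0.46  0.025] [40.732 40.317] 74.17908477783203 995
45.05
n 1701 z 0.08352845869101015 mean [0.4612 0.0241] rect [0.461  0.0245] [41.6716 41.9876] ang 26.4 circ [0.4608 0.0243] 21.530534744262695
[40.2 40.2 40.1 40.1 39.9 40.1 40.1 40.3 40.4 40.5 40.6 40.6 40.6 40.6
 40.6 40.7 40.8 40.7 40.7 40.6 40.6 40.6 40.8 40.7 40.7 40.6 40.9 40.8
 40.6 40.8 40.7 40.7 40.6 40.7 40.6 40.4]
pos [0.4632 0.0266 0.1111] phi 19.4 tilt [ 1.9e-03 -3.0e-04 -1.0e+00] w 0.0812 t 45.05 F [0.3 0.8 0.3]
turn units 0.044 shift units [-1.000e-03 -1.180e-01  2.177e+00]
```

View pics/wrist26.png

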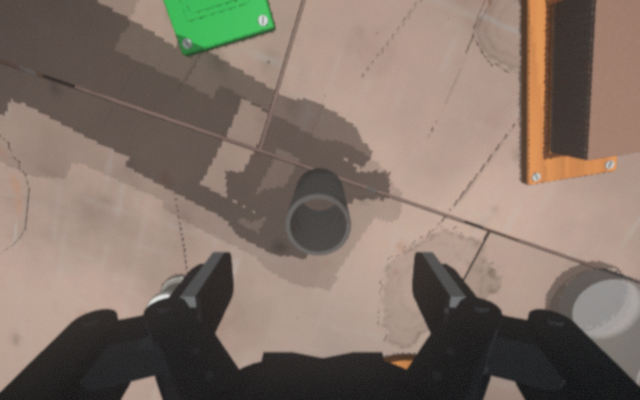

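Request:
jog_arm(
  plan=[
    [[0,-0.08,0.4,0,0,0],[0,0,0.7,0,0,0],[0,0,0.6,0,0,0],[0,0,0.45,0,0,0],[0,0,0,0,0,0],[0,0,0,0,0,0]],
  ],
)

```text
time_s: 45.65
position: [0.4602, 0.0255, 0.0251]
tool_rot: [[-0.332, 0.943, 0.001], [0.943, 0.332, -0.0], [-0.001, 0.001, -1.0]]
ft_force: [0.4, 0.3, -0.5]
grip_width: 0.0809
```

Request:
jog_arm(
  plan=[
    [[0,0,0,0,0,0],[0,0,0,0,0,0],[0,0,0,0,0,0],[0,0,0,0,0,0],[0,0,0,0,0,0],[0,0,0,0,0,0]],
  ],
  grip=-1,
  squeeze=50,
)

```text
time_s: 46.25
position: [0.4599, 0.0255, 0.0249]
tool_rot: [[-0.332, 0.943, 0.001], [0.943, 0.332, -0.0], [-0.001, 0.001, -1.0]]
ft_force: [-2.1, -0.5, 7.8]
grip_width: 0.0409
```

```bash
python3 go.py 0.6233 -0.1673 0.12 19.4
```

```text
pos [0.4599 0.0255 0.0249] phi 19.4 tilt [ 1.4e-03 -4.0e-04 -1.0e+00] w 0.0409 t 46.25 F [-2.1 -0.5  7.8]
turn units -0.003 shift units [-5.906  2.256 -2.369]
```

Request:
jog_arm(
  plan=[
    [[0,0,-0.4,0,0,0],[0,0,-0.8,0,0,0],[0,0,-0.8,0,0,0],[-0.4,0.15,0,0,0,0],[-0.7,0.27,0,0,0,0],[-0.7,0.27,0,0,0,0],[-0.7,0.27,0,0,0,0],[-0.7,0.27,0,0,0,0],[-0.7,0.27,0,0,0,0],[-0.7,0.27,0,0,0,0]],
  ],
)

```text
time_s: 47.25
position: [0.5878, -0.126, 0.1028]
tool_rot: [[-0.331, 0.944, -0.001], [0.944, 0.331, 0.001], [0.001, -0.001, -1.0]]
ft_force: [0.2, -0.2, -1.5]
grip_width: 0.041
```

Request:
jog_arm(
  plan=[
    [[-0.7,0.27,0,0,0,0],[-0.4,0.16,0,0,0,0],[0,0,0,0,0,0],[0,0,0,0,0,0]],
  ],
)

```text
time_s: 47.65
position: [0.6175, -0.1603, 0.1028]
tool_rot: [[-0.331, 0.944, -0.002], [0.944, 0.331, 0.001], [0.002, -0.001, -1.0]]
ft_force: [0.3, 0.2, -2.7]
grip_width: 0.0408
```

```bash
python3 m.py 27 wrist pipe_stub,round_plate; python3 f.py wrist27 0.004 0.015 0.6233 -0.1673 0.075 o; python3 go.py 0.6233 -0.1673 0.035 19.4
```

```text
wrist pipe_stub 0.6 [267.4 195.2 376.6 348.3] n 12080 ztop 0.162 zmin 0.080 med [ 0.618 -0.165  0.145] toprect [ 0.618 -0.16 ] [40.111 42.117] 19.86532974243164 3371
wrist round_plate 0.96 [251.8 130.1 399.  247.8] n 10453 ztop 0.011 zmin 0.006 med [ 0.613 -0.147  0.009] toprect [ 0.619 -0.156] [121.199  97.821] 17.70353889465332 10453
47.8
n 10830 z 0.009424511612969269 mean [ 0.6182 -0.1503] rect [ 0.6209 -0.159 ] [123.0666 106.061 ] ang 17.4 circ [ 0.6232 -0.1669] 61.863224029541016
[117.  117.  117.1 117.  117.  116.9 116.9 117.  116.8 116.6 115.7 115.
 114.  112.7 111.3 109.6 107.5 105.  102.3  99.1  95.9  93.1  92.1  94.2
  97.3 100.4 103.2 105.7 107.9 109.8 111.6 113.1 114.3 115.5 116.1 116.8]
pos [ 0.6176 -0.1596  0.1038] phi 19.4 tilt [-7.e-04  4.e-04 -1.e+00] w 0.0408 t 47.8 F [ 0.5  0.3 -1.7]
turn units 0.000 shift units [-0.23   0.071  1.721]
```

View pics/wrist27.png

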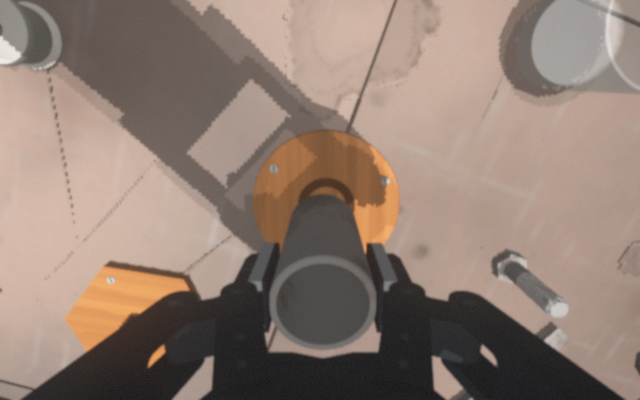

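Request:
jog_arm(
  plan=[
    [[-0.12,0.04,0.3,0,0,0],[-0.1,0.03,0.6,0,0,0],[0,0,0.5,0,0,0],[0,0,0.2,0,0,0],[0,0,0,0,0,0],[0,0,0,0,0,0]],
  ],
)

```text
time_s: 48.4
position: [0.6241, -0.1678, 0.0407]
tool_rot: [[-0.332, 0.943, 0.001], [0.943, 0.332, -0.001], [-0.001, 0.001, -1.0]]
ft_force: [-0.3, 0.3, -2.0]
grip_width: 0.0412
```

```bash
python3 go.py 0.6232 -0.167 0.0355 19.4
```

```text
pos [ 0.6241 -0.1678  0.0407] phi 19.4 tilt [ 1.1e-03 -5.0e-04 -1.0e+00] w 0.0412 t 48.4 F [-0.3  0.3 -2. ]
turn units -0.002 shift units [ 0.027 -0.015  0.13 ]
```

Request:
jog_arm(
  plan=[
    [[0.02,-0.01,0.13,0,0,0],[0,0,0,0,0,0],[0,0,0,0,0,0],[0,0,0,0,0,0]],
  ],
)

```text
time_s: 48.8
position: [0.6231, -0.1671, 0.0351]
tool_rot: [[-0.332, 0.943, 0.0], [0.943, 0.332, -0.0], [-0.0, 0.0, -1.0]]
ft_force: [0.7, -0.0, 0.3]
grip_width: 0.041
```

Request:
jog_arm(
  plan=[
    [[0,0,0,0,0,0],[0,0,0,0,0,0],[0,0,0,0,0,0],[0,0,0,0,0,0],[0,0,0,0,0,0]],
  ],
  grip=0.9,
)

```text
time_s: 49.3
position: [0.6231, -0.1671, 0.0349]
tool_rot: [[-0.332, 0.943, 0.0], [0.943, 0.332, -0.0], [-0.0, 0.0, -1.0]]
ft_force: [0.3, 0.1, -0.3]
grip_width: 0.0811
```

Request:
jog_arm(
  plan=[
    [[0,0,-0.4,0,0,0],[0,0,-0.8,0,0,0],[0,0,-0.9,0,0,0],[0,0,-0.9,0,0,0],[0,0,-0.9,0,0,0],[0,0,0,0,0,0],[0,0,0,0,0,0]],
  ],
)

```text
time_s: 50.0
position: [0.6231, -0.1671, 0.1911]
tool_rot: [[-0.332, 0.943, 0.001], [0.943, 0.332, -0.0], [-0.001, 0.001, -1.0]]
ft_force: [0.1, -0.0, -0.8]
grip_width: 0.0808
```

```bash
python3 m.py 28 wrist pipe_stub,round_plate; python3 f.py wrist28 0.004 0.015 0.6233 -0.1673 0.075 o; python3 f.py wrist28 0.08 0.1 0.6233 -0.1673 0.03; python3 go.py 0.6233 -0.1673 0.035 19.4
```

```text
wrist pipe_stub 0.57 [297.9 156.9 348.1 220.2] n 1753 ztop 0.093 zmin 0.011 med [ 0.624 -0.176  0.07 ] toprect [ 0.623 -0.167] [39.233 40.329] 38.322357177734375 455
wrist round_plate 0.97 [265.  117.  379.  224.5] n 7099 ztop 0.009 zmin 0.005 med [ 0.617 -0.155  0.008] toprect [ 0.623 -0.167] [119.432 120.686] 57.80731964111328 7099
wrist round_plate 0.75 [468.1   4.3 617.7  87.4] n 10486 ztop 0.087 zmin 0.004 med [0.769 0.014 0.051] toprect [0.751 0.002] [80.199 60.998] 19.531818389892578 1387
50.15
n 7190 z 0.007800288660259827 mean [ 0.6198 -0.1596] rect [ 0.6224 -0.1672] [122.832  122.6271] ang 67.8 circ [ 0.6226 -0.1677] 61.98165512084961
[116.7 116.8 116.7 116.8 116.7 116.8 116.7 116.8 116.7 116.6 116.5 116.5
 116.5 116.6 116.5 116.7 116.7 116.7 116.8 116.8 116.9 116.9 117.2 116.9
 116.8 116.8 116.7 116.7 116.5 116.5 116.6 116.5 116.6 116.5 116.6 116.6]
n 826 z 0.09214447831493236 mean [ 0.6233 -0.1681] rect [ 0.623  -0.1676] [41.762  41.4944] ang 50.8 circ [ 0.6233 -0.1678] 21.170501708984375
[40.4 40.4 40.5 40.4 40.2 40.3 40.3 40.3 40.4 40.5 40.6 40.7 40.8 40.7
 41.  40.8 40.8 40.9 40.9 40.7 40.9 40.8 40.8 41.  41.  40.9 40.9 40.8
 40.8 40.9 40.7 40.8 40.7 40.8 40.6 40.5]
pos [ 0.6225 -0.1668  0.1892] phi 19.4 tilt [-0.0027  0.0013 -1.    ] w 0.0810 t 50.15 F [-0.3 -0.6  0.7]
turn units -0.004 shift units [-0.026  0.023  3.854]
```

View pics/wrist28.png

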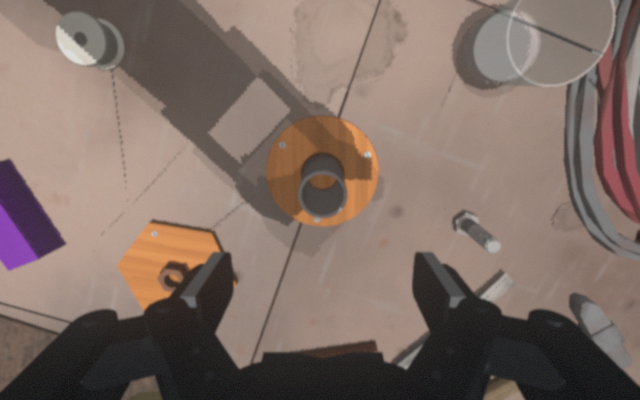

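```bash
python3 m.py 29 side,scene pocket_tape,broad_plate,glass_tumbler,white_reel,hex_nut,square_tube | cut -c1-260; python3 -c "
from h import *
for f,s in (('side29',np.s_[120:330,220:420]),('scene29',np.s_[140:330,210:460])):
    save(cv2.resize(np.load('pics/%s.npz'%f)['im'][s],None,fx=3,fy=3)[:600,:800],'c'+f)"
```

```text
side broad_plate 0.62 [245.6 146.7 285.7 171.2] n 218 ztop 0.015 zmin 0.003 med [0.474 0.34  0.011] toprect [0.495 0.358] [103.922 115.521] 16.195905685424805 174
side broad_plate 0.35 [298.6 159.2 333.  184.5] n 315 ztop 0.053 zmin 0.011 med [0.616 0.159 0.047] toprect [0.617 0.17 ] [ 33.825 101.396] 29.633995056152344 154
side broad_plate 0.25 [349.3 219.8 365.5 247. ] n 292 ztop 0.094 zmin 0.013 med [ 0.618 -0.184  0.067] toprect [ 0.621 -0.17 ] [39.816 32.865] 75.73760986328125 41
side glass_tumbler 0.65 [354.2 170.7 382.2 205.1] n 408 ztop 0.089 zmin 0.013 med [ 0.738 -0.016  0.056] toprect [0.738 0.003] [57.036 74.36 ] 1.2610480785369873 51
side white_reel 0.81 [265.6 242.4 282.3 260.7] n 165 ztop 0.037 zmin 0.003 med [ 0.371 -0.131  0.032] toprect [ 0.373 -0.123] [39.8   35.844] 72.4918212890625 99
side square_tube 0.95 [257.8 296.6 302.1 331.1] n 798 ztop 0.044 zmin -0.005 med [ 0.311 -0.335  0.04 ] toprect [ 0.314 -0.326] [ 41.173 108.119] 40.22328186035156 504
side square_tube 0.56 [299.9 158.  331.6 183.1] n 325 ztop 0.053 zmin 0.011 med [0.614 0.163 0.047] toprect [0.617 
[... 330 characters left out ...]
7 ] [102.18  124.629] 19.523845672607422 1210
scene glass_tumbler 0.8 [244.9 168.6 271.4 210.3] n 855 ztop 0.086 zmin 0.001 med [0.734 0.031 0.061] toprect [0.748 0.009] [70.253 86.905] 34.179988861083984 139
scene white_reel 0.48 [390.  200.1 407.6 219.4] n 162 ztop 0.032 zmin 0.002 med [ 0.366 -0.103  0.022] toprect [ 0.368 -0.111] [37.24  33.121] 86.50422668457031 72
scene hex_nut 0.41 [376.6 170.2 391.3 177.3] n 42 ztop 0.022 zmin 0.010 med [ 0.497 -0.332  0.018] toprect [ 0.497 -0.339] [25.925 22.735] 86.8016357421875 27
scene square_tube 0.6 [253.7 214.9 274.7 246. ] n 545 ztop 0.050 zmin 0.007 med [0.608 0.193 0.047] toprect [0.614 0.181] [ 37.876 106.331] 29.167774200439453 342
50.85
```

View pics/cside29.png

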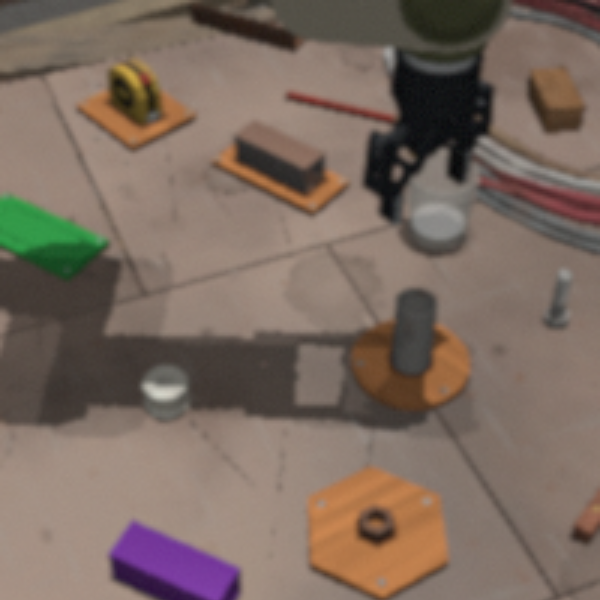

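View pics/cscene29.png

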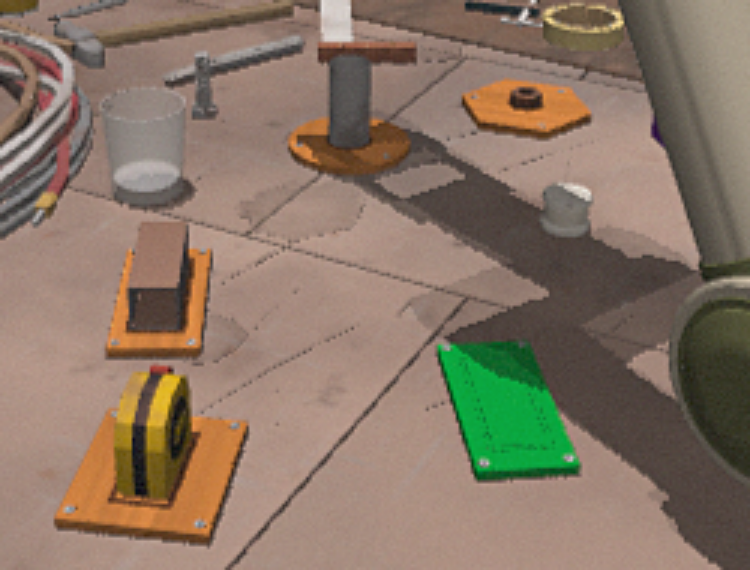

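All four things stand on their own plates: in the side crop the tape is at (135,90), the tube at (280,160), the pipe at (412,335) and the nut at (376,523). The tumbler and reel haven't moved, and the gripper hangs clear.

```bash
python3 -c "
from rig import close_job; print(close_job())"
```

```text
the job is handed in; nothing more can be done
None
```

All four things are on their own plates and the job is handed in, at about 51 s of the 144 s. No verdict was reported.

I set the nut aside on the bench, moved the tube to the long plate, then put the nut on the hex plate. Then I set the pipe aside, moved the tape to the broad plate, and put the pipe on the round plate.

**Last checks, from the wrist camera after each placing:**

| Thing | Distance from plate centre | Lined up |
|---|---|---|
| Tube | about 1 mm | within 1° |
| Nut | about 1 mm | not needed |
| Tape | about 1–2 mm | within 1° |
| Pipe | about 1 mm | not needed |

- **Tape:** its lengthwise position comes from its front end only, because its rear end was hidden from the wrist camera.
- **Tumbler and reel:** within each camera the reel and tumbler readings repeat to about 2 mm. The exception is the side view of the tumbler, which the gripper partly covered at the end; there it differs by 14 mm. The scene view put the tumbler within 2 mm of its start. The scene view missed the reel at the start, so only the side view compares it.

**What disagreed or failed:**
- **Fingertip height:** all three cameras showed the fingertips 20–30 mm higher than the reported TCP. My first grasp of the nut closed on nothing, and the nut did not move. I took all later heights from the measured tips.
- **Side and scene cameras:** they differ from each other by up to about 13 mm, so I placed by the wrist camera.
- **Final side picture:** the network did not report the nut or the tape there, though both can be seen in it.

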